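# Refit the balance spring of a desk lamp with a spring puller

### The job

The balance spring on the classroom's desk lamp has come off its post. Take the spring puller from its wooden rest, put its bent pin down through the eye at the free end of the spring, stretch the spring past the headed post on the lamp's lower arm, swing it across and ease it back so that its hook holds on the post by itself. Then lay the puller back in its rest; keep the fingers off the spring, never let the spring fly back, and leave the other things on the table where they are.

Things in the scene. Friction and masses are not known exactly. Their poses are not given: they have to be found in the camera images.
- puller: Spring puller, 184 mm long, 160 g: black handle 110 x 24 x 24 mm, then a 7 mm steel rod ending in a pin bent down. Origin: middle of the handle, on its axis; +x along the rod to the bent end, +z up. The rod bends at x = 125 mm; the 7 mm pin reaches z = -35.5 mm, its tip leaning 5 mm back to the handle. It starts in the rest, level, pin down. Grip the handle's middle from above
- puller_pin (a point): Point on the axis of the puller's bent pin, 122.2 mm ahead of the handle's middle and 24 mm below the handle's axis: the level at which the spring's eye should lie on the pin. Its axes are the puller's
- rest: Fixed wooden rest of the puller, 130 x 74 x 78 mm: base with two U-shaped cradles, each 14 mm thick, centred 46 mm either side of the middle along x, 32 mm wide inside, flared to about 50 mm at the top (z = 76 mm). The handle's ends lie on their floors, z = 48 mm; 78 mm between the cradles is open. Origin: centre of its underside; +x: the way the puller's bent end points
- rest_seat (a point): Where the middle of the puller's handle lies when it is in the rest: 60 mm above the rest's underside. Axes as the rest's
- spring_pivot (a point): Centre of the stud on the lamp's bracket, by the vice, about which the spring's fixed end swings level (73 mm above the table). Its x axis runs along the spring to the free end and turns with it
- coil: The spring's close-wound steel coil, 22 mm across, from 12 mm to 98 mm from spring_pivot (slack). Origin at spring_pivot. It swings level with the spring, freely
- hook_plate: Flat level steel hook plate at the spring's free end, 83 x 28 x 4 mm. Origin and axes as spring_pivot when slack; it moves along x with the stretch. A J: root up to x = 112 mm, a 7.5 mm shank along the +y edge, the bend's inner edge at x = 144 mm, a 7 mm lip on the -y edge back to x = 136 mm. The mouth opens to -y from x = 112 to 136 mm, 13 mm wide inside. Beyond the bend: the pull eye
- pull_eye (a point): Centre of the pull eye, a round hole 17 mm across in the hook plate's end, 161 mm from spring_pivot when slack. A lamp bar may lie under it, its top 13 mm below the plate's underside
- hook_seat (a point): Point in the hook where the post's axis lies when the hook is home, 140 mm from spring_pivot when slack, 21 mm short of pull_eye
- post (a point): On the axis of the anchor post at the hook plate's level (73 mm above the table): a fixed upright steel stud 8 mm thick on the lamp's near bar, with a round head 16 mm across whose top is 84 mm above the table. It stands 160 mm from spring_pivot, so the hook is home at 20 mm of stretch
- lamp: White balanced-arm desk lamp lying on its side, fixed: spigot in a small grey vice (66 mm high); lower arm of two 12 mm square bars, 26 mm apart, tops 58 mm above the table, 340 mm to the elbow (64 mm high); the upper arm folds back beside it to a round shade 102 mm high. Origin on the table under the bracket; +x along the lower arm to the elbow, +y to the side of upper arm and loose spring
- spring_stretch (a joint): Stretch of the spring, m: 0 slack, 0.020 with the hook home on the post, at most 0.055. It pulls back with 550 N per m (11 N at home). The lip passes the post between 0.029 and 0.043
- spring_swing (a joint): Swing of the spring about spring_pivot, rad: 0 when it points at the post; positive to the lamp's +y side, where it starts (0.18 to 0.4), so the hook's mouth faces the post
- screwdriver: Black-handled screwdriver, 170 mm, lying on the table; leave it
- jar: Glass jar with steel lid, 64 mm across, 75 mm high; leave it
- mug: White mug, 80 mm across, 95 mm high; leave it
Not all that is in view belongs to the job. What is shaped like the puller but blue is not meant. Several things look just like the rest: the one meant starts farthest to the robot's right.

How it is judged:
On the way, in this order (a step that is already met when the one before it is completed fails the run):
1. the puller's pin draws the spring out past the post's distance (stretch over 26 mm) (value of joint spring_stretch above 0.026 m and contact force between puller and hook_plate above 4 N), for 0.1 s.
2. the hook sits home on the post (horizontal distance between hook_seat and post below 0.004 m and value of joint spring_stretch above 0.016 m), for 0.2 s.
At the end, for the whole second after the job is handed in: The spring's hook holds on the post by its own tension (hook seat within 4 mm of the post's axis, spring stretched over 16 mm) and the puller lies at rest in both cradles of its rest, level, pin down (handle middle within 20 mm of the rest's seat, tilt under 0.15 rad, along the rest within 0.2 rad) (all of step 2 and distance between puller and rest_seat below 0.02 m and angle between puller's own z axis and vertical below 0.15 rad and angle between the x axis of puller and the x axis of rest, either way round below 0.2 rad and linear speed of puller below 0.02 m/s and contact force between puller and hook_plate below 0.1 N); the robot touches nothing.
It fails at once if the fingers take hold of or push the spring or its hook plate (contact force between the fingers and hook_plate above 1 N or contact force between the fingers and coil above 1 N).
It fails at once if the spring flies back (faster than 0.8 m/s) (velocity of joint spring_stretch below -0.8 m/s).
It fails at once if screwdriver, jar or mug moved by more than 30 mm (distance of any of screwdriver, jar, mug from where it was at the start of the episode above 0.03 m).
It also fails if it takes over 54 s, if anything falls off the work surface, if the arm or the gripper's body presses on something with over 40 N, if the wrist force passes 120 N, or if a joint passes its speed limit or range.

### The arm

A 7-joint arm with a two-finger parallel gripper is mounted at the origin on the work surface. World frame = base frame: x ahead of the robot, y to its left, z up, the work surface at z = 0. Lengths are in m, angles in rad, forces in N, time in s.
With the tool pointing down it reaches from about 0.35 to 0.9 m from the base axis. Payload 8.1 kg.
Tool frame: the origin (TCP) lies on the mounting face of the last link; the fingertips stand 178 mm ahead of it and the grasp point (between the pads) lies ctrl.hold_point_z ahead of it (ctrl.hold_point_z is the distance from the TCP to the grasp point, in m); y points along the fingers, z is the direction in which the jaws open and shut, and the axes are right-handed (so a half turn about y gives the same grasp; the last joint's range is limited). The gripper opens to 92 mm and grips with 3 to 60 N. Pads are 19 mm wide; open, the fingers measure 130 mm over their backs; the gripper's body (75 mm by 190 mm) begins 47 mm behind the grasp point.
Start: joints at [-1.231, 0.434, 0.025, 1.573, -0.012, 1.134, -0.075], TCP at [0.268, 0.565, 0.405] pointing down, gripper open.
Joint ranges: [-2.62, 2.62], [-0.44, 2.09], [-1.27, 1.32], [0.08, 2.57], [-1.32, 4.46], [0.12, 2], [-2.74, 2.74]. Speed limits (rad/s): [2.22, 2.22, 3.01, 3.01, 3.14, 3.14, 3.14].

### API

Orientations are given as a 3x3 rotation matrix whose columns are the frame's x, y, z axes.
In Python, from plant import ctrl, read_camera, camera_params, close_job gives the robot as it stands. The module is installed in compiled form; this text tells all that it offers.
- The arm moves only by the shell command python3 -m creep 'ROWS' [FORCE]. ROWS is JSON, one flat list of numbers, 7 for each row, row after row: the shift along the tool's x, y, z in units of 20 cm (1.0 is 20 cm), then the turn, a rotation vector about the tool's x, y, z in units of 60 degrees (1.0 is 60 degrees), then the gripper's target within -1 to 1 (shut at 1, half-way at 0, fully open at -1). A call has exactly 8 rows; each row is the pose to reach, as a shift and turn from the pose measured when the call began, along the tool's axes at that moment; what a row does not reach only later rows make up. A row lasts 1/8 s, in which the tool goes at most 62.5 mm and 10.7 degrees, less where a joint would pass 70% of its speed; a pose out of reach is approached as far as the arm can. A call with a number of a shift or a turn outside -1 to 1 is refused whole. A call with a gripper value outside its range is refused whole. The fingers move at their own pace and stop on an object; FORCE is the grip in N (left out, the last holds). Time passes only in rows, so rows that repeat a pose let the fingers close, or fill a call up. It gives the time, the measured TCP pose, the force and the opening at its end, in the units of the state.
- ctrl.get_state(): the state, without advancing time (a new reading comes with each control period).
- read_camera(name): name is "scene" or "side" or "wrist"; returns (picture, depth): 480x640x3 uint8, red, green, blue; 480x640 float32, m along the optical axis (not along the pixel's ray), 0 where there is no reading.
- camera_params(name): a dict with "fov_y" (degrees; the focal length in pixels is half the picture's height over the tangent of half this angle, whatever the lens; pixels are square), "cx", "cy" (the principal point, pixels), "xyz" and "attitude" of the camera in the world. Camera axes: x right, y down, z forward; pixel columns grow to the right and rows downward; lengths in m; the calibration is good to about 2 mm. A picture is of the moment at which its call begins: read the wrist's pose just before it. camera_params takes no time and is no camera call; for the wrist camera it gives the pose at the moment of the call.
- close_job(): hands the job in, once; it reports no verdict.
The state is a dict: "time_s": time; "qpos": joint angles; "qd": joint speeds; "joint_efforts": joint torques, N m; "ee_pos": TCP position; "eef_rot": TCP orientation; "contact_force": force on the tool from outside, world axes, zero at the start; "torque": the same for the moment, N m; "grip_width": opening from 0.0 (shut) to 1.0 (fully open).
Only numpy, scipy, OpenCV 4.12 (cv2) and the standard library are available. Lean on these libraries where they do the work, as an engineer would, in place of code of your own. Each camera call takes 0.05 s, during which the arm holds its last target.

## Working session

There is one attempt and no reset: what is moved stays moved. The work goes in short steps, Python scripts to look and compute and a shell command to move; the robot and the scene stay as the last step left them, time stands still between calls to the robot, and variables do not carry over. Pictures are saved under pics/ and viewed, and the job is handed in when it is done.

```bash
mkdir -p pics
python3 - <<'E'
from plant import ctrl, read_camera, camera_params
import cv2,numpy as np
print(ctrl.get_state(), ctrl.hold_point_z)
for n in ("scene","side","wrist"):
    p=camera_params(n); print(n,p)
    im,d=read_camera(n); cv2.imwrite(f"pics/{n}0.png",im[:,:,::-1]); np.savez(f"pics/{n}0.npz",im=im,d=d,**{k:np.array(v) for k,v in p.items()})
E
```

```text
{'time_s': 0.0, 'qpos': array([-1.23061021,  0.43520184,  0.02498268,  1.57407683, -0.01159556,
        1.13400309, -0.07509406]), 'qd': array([ 4.56465738e-05, -1.48170982e-03,  7.25129216e-04, -9.73795919e-04,
       -2.52568127e-04, -7.98924245e-04, -1.00949290e-03]), 'joint_efforts': array([-3.73421528e-06, -6.67860532e+01,  9.85428281e-01, -3.14449847e+01,
       -6.04073494e-02,  4.30271379e-02,  1.64931871e-04]), 'ee_pos': array([0.26772243, 0.56450335, 0.40396585]), 'eef_rot': array([[ 9.03531235e-01, -5.24833408e-04,  4.28521915e-01],
       [-4.28522211e-01, -1.45222554e-03,  9.03530080e-01],
       [ 1.48107697e-04, -9.99998808e-01, -1.53703391e-03]]), 'contact_force': array([0.9056757 , 0.62526016, 0.42896985]), 'torque': array([-0.00283484, -0.05356799,  0.04645213]), 'grip_width': 0.9994828172297252} 0.1592
scene {'fov_y': 53.61107946032933, 'cx': 317.36892261323504, 'cy': 235.6150415720792, 'xyz': array([0.95861319, 0.38855676, 1.03814625]), 'attitude': array([[-0.69805845,  0.58289795, -0.41586583],
       [ 0.71603576,  0.56607953, -0.40846879],
       [-0.00268249, -0.58290989, -0.81253238]])}
side {'fov_y': 47.13528381000506, 'cx': 324.587683775837, 'cy': 237.99138082081785, 'xyz': array([ 0.22635374, -0.77132568,  1.01816259]), 'attitude': array([[ 0.94354497, -0.26573604,  0.19775552],
       [-0.33121736, -0.74924794,  0.57351774],
       [-0.00423642, -0.60663984, -0.79496551]])}
wrist {'fov_y': 68.42068646065448, 'cx': 321.64819714743834, 'cy': 240.66622362058914, 'xyz': array([0.20585507, 0.59473918, 0.38307601]), 'attitude': array([[ 4.28468134e-01,  8.72308403e-01,  2.35569753e-01],
       [ 9.03556889e-01, -4.13627798e-01, -1.11789949e-01],
       [-7.71140420e-05,  2.60749104e-01, -9.65406598e-01]])}
```

View pics/scene0.png

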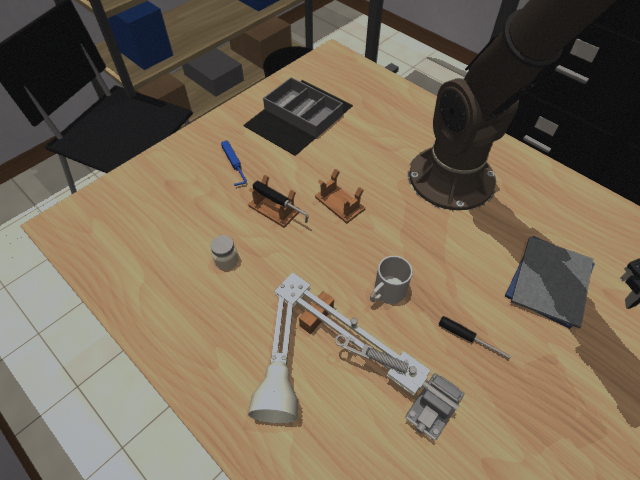

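View pics/side0.png

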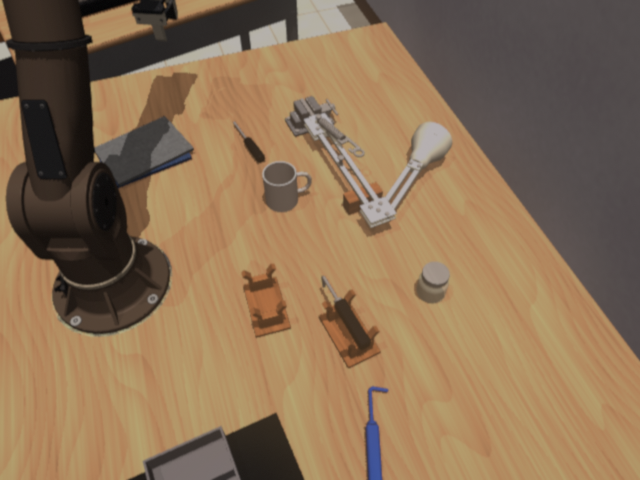

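View pics/wrist0.png

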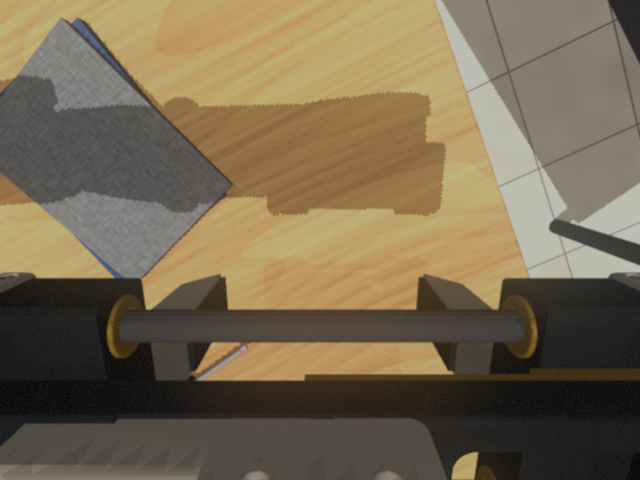

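```bash
cat > h.py <<'E'
import numpy as np,cv2
def load(f): return dict(np.load(f))
def K(c): 
    return 240/np.tan(np.radians(float(c['fov_y']))/2)
def pt(c,u,v,z=None,r=0):
    """pixel->world; z: intersect plane height z, else depth"""
    f=K(c); ray=np.array([(u-c['cx'])/f,(v-c['cy'])/f,1.])
    R=c['attitude'];o=c['xyz']
    w=R@ray
    if z is None:
        return o+w*float(c['d'][int(round(v)),int(round(u))])
    return o+w*(z-o[2])/w[2]
def proj(c,p):
    f=K(c); q=(np.asarray(p)-c['xyz'])@c['attitude']
    return np.c_[q[...,0]/q[...,2]*f+c['cx'],q[...,1]/q[...,2]*f+c['cy']] if q.ndim>1 else np.array([q[0]/q[2]*f+c['cx'],q[1]/q[2]*f+c['cy']])
def cloud(c):
    f=K(c); v,u=np.mgrid[:480,:640]; d=c['d']
    q=np.stack([(u-c['cx'])/f*d,(v-c['cy'])/f*d,d],-1)
    return q@c['attitude'].T+c['xyz']
def crop(c,x0,y0,x1,y1,s,name):
    im=c['im'][y0:y1,x0:x1,::-1]
    cv2.imwrite(name,cv2.resize(im,None,fx=s,fy=s,interpolation=cv2.INTER_CUBIC))
def grab(n,tag):
    from plant import read_camera,camera_params
    p=camera_params(n); im,d=read_camera(n)
    c=dict(im=im,d=d,**{k:np.array(v) for k,v in p.items()})
    np.savez(f"pics/{tag}.npz",**c); cv2.imwrite(f"pics/{tag}.png",im[:,:,::-1]); return c
E
python3 - <<'E'
from h import *
c=load('pics/scene0.npz'); s=load('pics/side0.npz')
for n,u,v in [('rest w puller',271,210),('empty rest',340,205),('blue',232,155),('mug',394,265),('jar',223,242),('screw',458,328),('post?',353,322),('elbow',293,288),('pivot?',410,370)]:
    print(n,pt(c,u,v).round(3))
crop(c,230,160,390,280,5,'pics/a.png')
crop(c,260,260,460,410,4,'pics/b.png')
crop(s,280,80,440,200,5,'pics/d.png')
crop(s,230,250,400,370,4.7,'pics/e.png')
E
```

```text
rest w puller [ 0.46  -0.28   0.012]
empty rest [ 0.313 -0.157  0.01 ]
blue [ 0.404 -0.514  0.022]
mug [0.39  0.091 0.057]
jar [ 0.642 -0.25   0.075]
screw [0.4   0.294 0.021]
post? [0.583 0.127 0.084]
elbow [ 0.606 -0.039  0.059]
pivot? [0.58  0.282 0.082]
```

View pics/a.png

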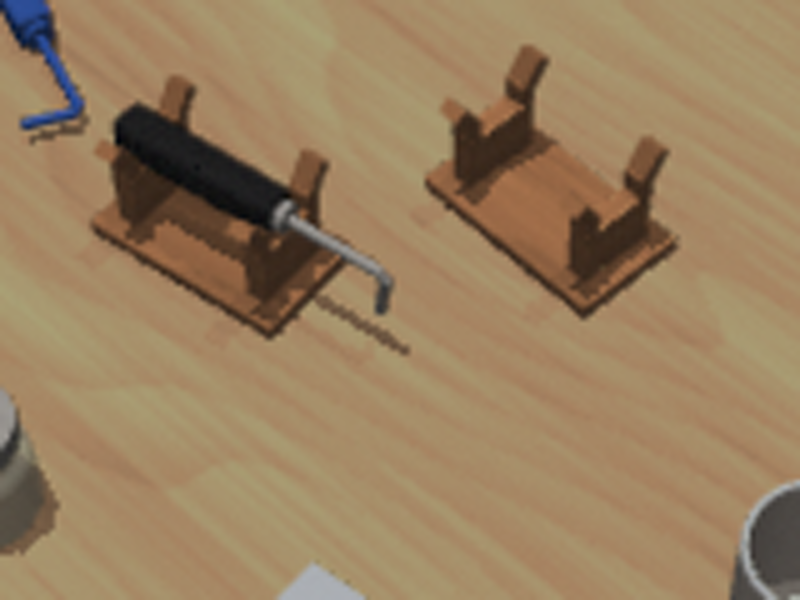

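View pics/b.png

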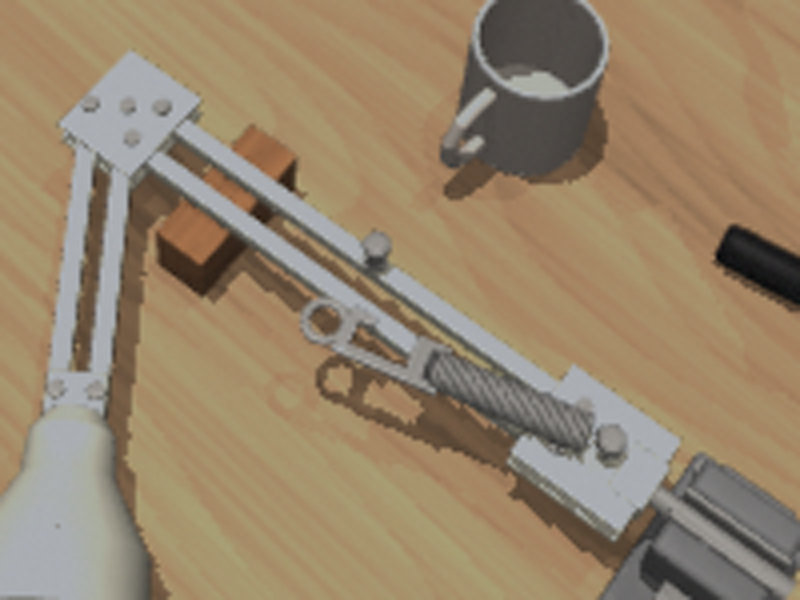

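View pics/d.png

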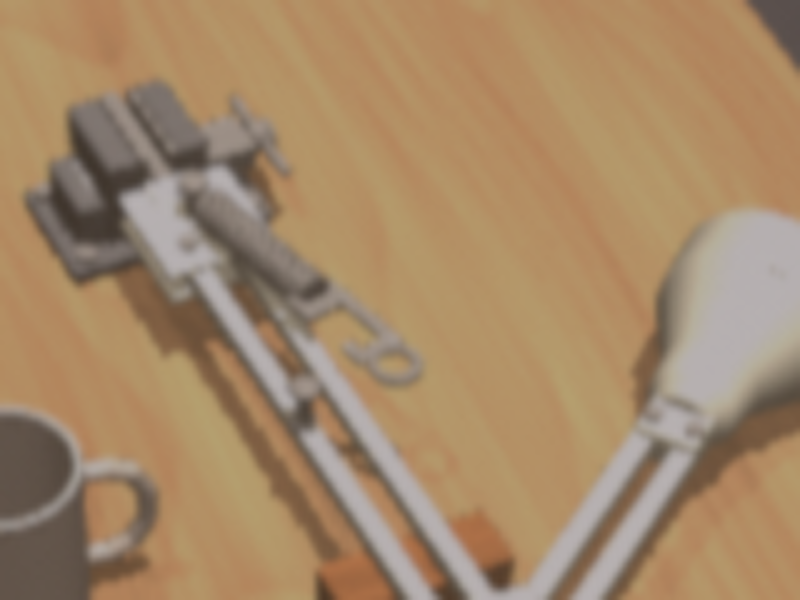

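View pics/e.png

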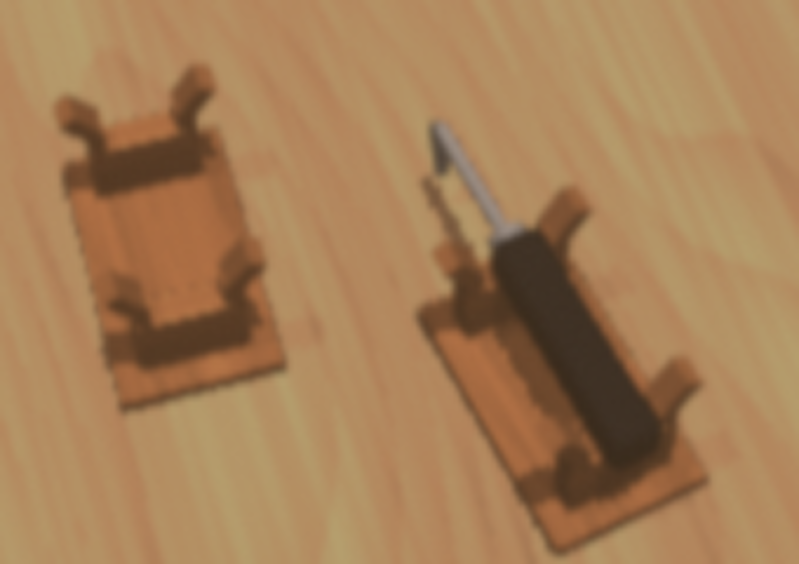

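Run:
```python
from h import *
for f in ('scene0','side0'):
    c=load(f'pics/{f}.npz'); P=cloud(c); im=c['im'].astype(int)
    dark=(im.max(2)<75)&(P[...,2]>0.035)&(P[...,2]<0.09)
    X=P[...,0];Y=P[...,1];Z=P[...,2]
    m=dark&(X>.35)&(X<.56)&(Y<-.15)&(Y>-.42)
    q=P[m]; print(f,'handle n',m.sum(), 'z',np.percentile(q[:,2],[5,50,95]).round(4))
    t=q[q[:,2]>0.066]; mu=t[:,:2].mean(0); w,v=np.linalg.eigh(np.cov(t[:,:2].T)); a=v[:,1]; a*=np.sign(a[1])
    s=(t[:,:2]-mu)@a; n=(t[:,:2]-mu)@np.array([-a[1],a[0]])
    print(' top mean',mu.round(4),'dir',a.round(3),'yaw',np.degrees(np.arctan2(a[1],a[0])).round(2),'ext',np.percentile(s,[1,99]).round(4),np.percentile(n,[2,98]).round(4))
    mid=mu+a*(s.min()+s.max())/2; print(' mid',mid.round(4))
    # post & pivot head, table ref
    for nm,x0,x1,y0,y1,z0 in (('post',.56,.61,.10,.16,.079),('pivot',.56,.61,.26,.31,.078)):
        mm=(X>x0)&(X<x1)&(Y>y0)&(Y<y1)&(Z>z0)&(Z<.1); 
        q=P[mm]; print(nm,mm.sum(),q.mean(0).round(4) if len(q) else '', (q.min(0).round(4),q.max(0).round(4)) if len(q) else '')
    mm=(X>.55)&(X<.66)&(Y>.09)&(Y<.30)&(Z>.068)&(Z<.09); q=P[mm]
    np.save(f'pics/{f}_sp.npy',q); print(len(q))
    # top-view raster of area
    for nm,z0 in (('tab',0.0),):
        print('table z', np.median(P[(X>.45)&(X<.5)&(Y>0.2)&(Y<.25)][:,2]).round(4))
    if f=='scene0': top=np.zeros((600,800,3),np.uint8)
    B=P.reshape(-1,3); C=im.reshape(-1,3)
    o=np.argsort(B[:,2]); o=o[(B[o,2]>-.02)&(B[o,2]<.2)]
    top=np.zeros((600,800,3),np.uint8)
    for i in o:
        u=int((0.34-B[i,1])/0.0005/1.0); v=int((B[i,0]-.50)/0.0005)
        if 0<=u<800 and 0<=v<600: top[max(v-1,0):v+2,max(u-1,0):u+2]=C[i,::-1]
    cv2.imwrite(f'pics/top_{f}.png',top)
```

```text
scene0 handle n 510 z [0.0403 0.0675 0.0735]
 top mean [ 0.4487 -0.2909] dir [-0.131  0.991] yaw 97.54 ext [-0.0535  0.0584] [-0.023   0.0262]
 mid [ 0.4484 -0.2883]
post 37 [0.5779 0.1258 0.0828] (array([0.5698, 0.1184, 0.0791]), array([0.5844, 0.1322, 0.0874]))
pivot 105 [0.5796 0.2755 0.0821] (array([0.5671, 0.2603, 0.078 ]), array([0.5931, 0.2928, 0.0877]))
794
table z -0.0003
side0 handle n 662 z [0.0583 0.0719 0.0753]
 top mean [ 0.4436 -0.3008] dir [-0.138  0.99 ] yaw 97.95 ext [-0.0491  0.0527] [-0.0104  0.0098]
 mid [ 0.4432 -0.2979]
post 28 [0.5784 0.1228 0.0837] (array([0.5692, 0.1149, 0.0791]), array([0.6092, 0.1419, 0.0886]))
pivot 50 [0.5765 0.273  0.0836] (array([0.5674, 0.2608, 0.0784]), array([0.5914, 0.2903, 0.0878]))
483
table z 0.0017
```

View pics/top_scene0.png

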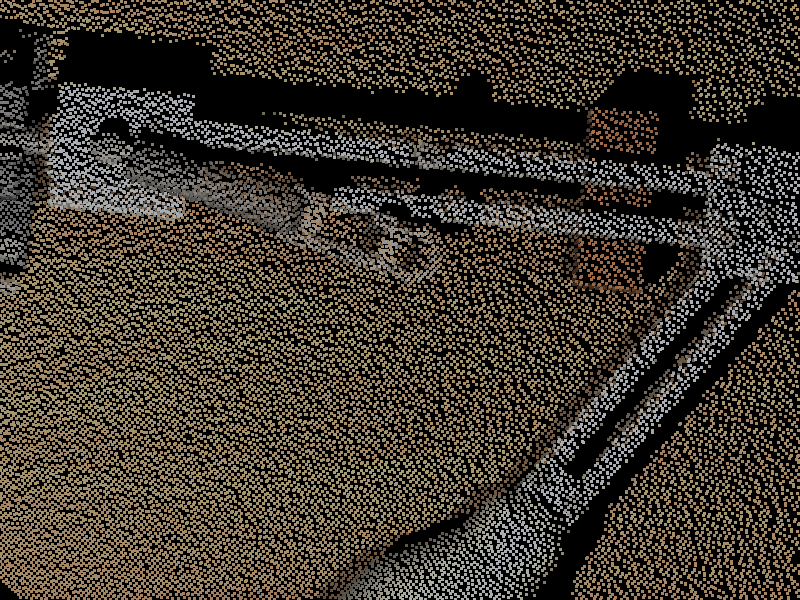

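View pics/top_side0.png

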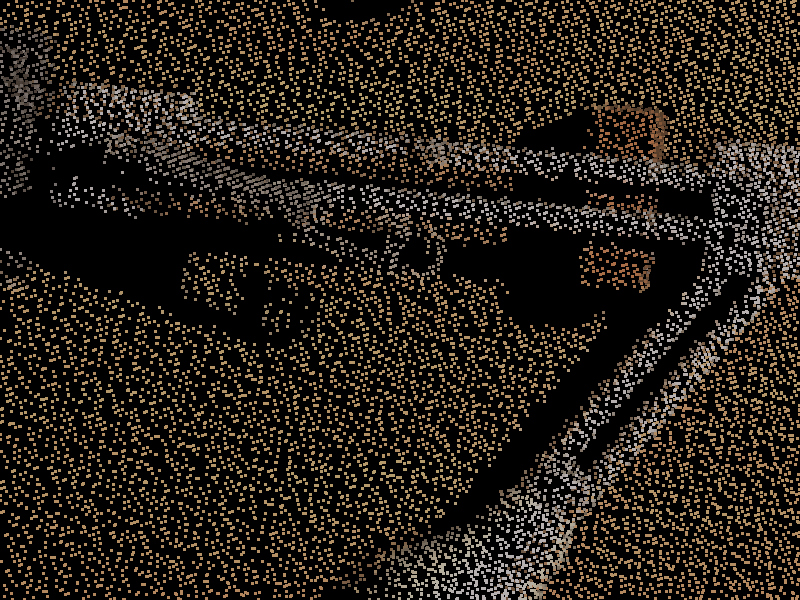

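Run:
```python
from h import *
c=load('pics/scene0.npz'); s=load('pics/side0.npz')
def two(n,uv1,uv2,z):
    a=pt(c,*uv1,z=z);b=pt(s,*uv2,z=z); print(n,a[:2].round(4),b[:2].round(4),'mean',((a+b)/2)[:2].round(4)); return (a+b)/2
post=two('post',(354,320),(340.4,156.8),.084)
eye=two('eye',(340.3,339.8),(358,152.2),.0745)
for zp in (.084,): piv=two('pivot',(412.7,369.8),(318.6,116.5),zp)
two('bend',(326.0-20+0.3,160+54.5),(230+440/4.7,250+130/4.7),.0605)
two('rod start',(287.5,202.8),(230+510/4.7,250+232/4.7),.060)
d=post-piv;e=eye-piv
print(np.linalg.norm(d[:2]),np.linalg.norm(e[:2]),np.degrees(np.arctan2(d[1],d[0])),np.degrees(np.arctan2(e[1],e[0])))
```

```text
post [0.5773 0.1254] [0.576  0.1218] mean [0.5767 0.1236]
eye [0.629  0.1327] [0.6257 0.1314] mean [0.6273 0.132 ]
pivot [0.5768 0.2862] [0.5743 0.2782] mean [0.5755 0.2822]
bend [ 0.4297 -0.1712] [ 0.4284 -0.1775] mean [ 0.4291 -0.1743]
rod start [ 0.4364 -0.2355] [ 0.4396 -0.2365] mean [ 0.438 -0.236]
0.15859738368564727 0.15886148692570454 -89.58102728119768 -70.9594071056961
```

```bash
cat >> h.py <<'E'
from scipy.spatial.transform import Rotation as Rr
def Rt(yaw):  # tool x heading yaw(deg), tool y down
    a=np.radians(yaw); x=np.array([np.cos(a),np.sin(a),0]); y=np.array([0,0,-1.]); return np.c_[x,y,np.cross(x,y)]
def need(tcp,R):
    from plant import ctrl
    s=ctrl.get_state(); R0=s['eef_rot']
    d=R0.T@(np.asarray(tcp)-s['ee_pos'])/.2; r=Rr.from_matrix(R0.T@R).as_rotvec()/np.radians(60)
    print('t',round(float(s['time_s']),2),'pos',s['ee_pos'].round(4),'yaw',np.degrees(np.arctan2(R0[1,0],R0[0,0])).round(2),'F',s['contact_force'].round(1),'M',s['torque'].round(2),'w',round(float(s['grip_width']),3))
    print('tool x,y,z world',R0.round(4).tolist()); print('shift',d.round(4),'turn',r.round(4))
E
python3 -m creep '[0.3,0,-0.3,0,0.2,0,-1, 0.7,0,-0.7,0,0.4,0,-1, 1,0,-1,0,0.55,0,-1, 1,0,-1,0,0.7,0,-1, 1,0,-1,0,0.85,0,-1, 1,0,-1,0,0.95,0,-1, 1,0,-1,0,0.95,0,-1, 1,0,-1,0,0.95,0,-1]' 60; python3 -c "
from h import *
need([.446,-.298,.365],Rt(-82.3))"
```

```text
time_s: 1.15
ee_pos: [0.3625, 0.2986, 0.4043]
eef_rot: [[0.136, -0.001, 0.991], [-0.991, -0.001, 0.136], [0.001, -1.0, -0.001]]
contact_force: [0.2, 0.2, -0.9]
grip_width: 0.999
t 1.15 pos [0.3625 0.2986 0.4043] yaw -82.18 F [ 0.2  0.2 -0.9] M [-0.02  0.01  0.02] w 0.999
tool x,y,z world [[0.1361, -0.0006, 0.9907], [-0.9907, -0.0012, 0.1361], [0.0011, -1.0, -0.0007]]
shift [3.012  0.1998 0.008 ] turn [0.0007 0.002  0.0011]
```

```bash
python3 -m creep '[0.3,0,0,0,0,0,-1, 0.7,0,0,0,0,0,-1, 1,0,0,0,0,0,-1, 1,0,0,0,0,0,-1, 1,0,0,0,0,0,-1, 1,0,0,0,0,0,-1, 1,0,0,0,0,0,-1, 1,0,0,0,0,0,-1]' ; python3 -c "
from h import *
grab('wrist','w1');need([.446,-.298,.365],Rt(-82.3))"
```

```text
time_s: 2.15
ee_pos: [0.3896, 0.1014, 0.4044]
eef_rot: [[0.138, -0.001, 0.99], [-0.99, -0.001, 0.138], [0.001, -1.0, -0.001]]
contact_force: [0.4, 0.3, 0.4]
grip_width: 1.002
t 2.2 pos [0.3897 0.1011 0.4044] yaw -82.1 F [-0.3  0.3 -0. ] M [-0.07  0.07 -0.03] w 1.002
tool x,y,z world [[0.1374, -0.0007, 0.9905], [-0.9905, -0.0014, 0.1374], [0.0013, -1.0, -0.0009]]
shift [2.0152 0.1998 0.005 ] turn [0.0008 0.0033 0.0013]
```

View pics/w1.png

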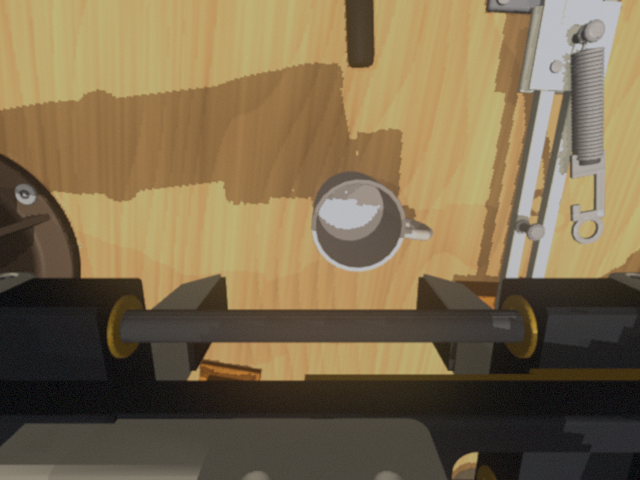

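```bash
python3 -c "
from h import *
c=load('pics/w1.npz'); crop(c,480,0,640,300,2,'pics/f.png'); crop(c,500,150,640,270,5,'pics/g.png'); crop(c,480,0,640,120,5,'pics/g2.png')"
```

```text
(no output)
```

View pics/g.png

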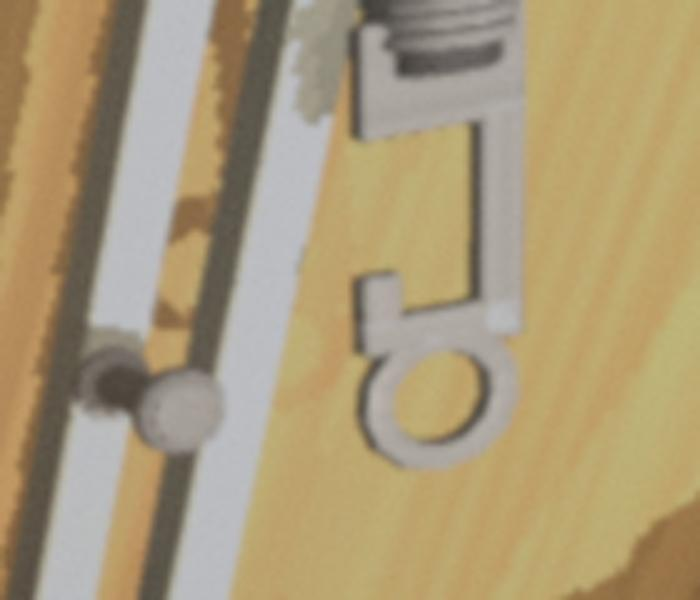

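View pics/g2.png

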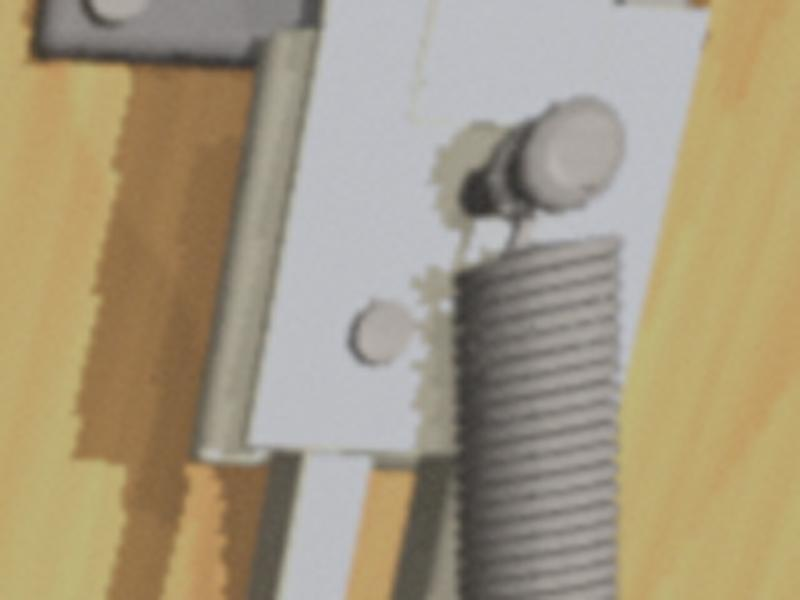

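```bash
python3 -m creep '[0.3,0,0,0,0,0,-1, 0.7,0,0,0,0,0,-1, 1,0,0,0,0,0,-1, 1,0,0,0,0,0,-1, 1,0,0,0,0,0,-1, 1,0,0,0,0,0,-1, 1,0,0,0,0,0,-1, 1,0,0,0,0,0,-1]' ; python3 -c "
from h import *
grab('wrist','w2');need([.446,-.298,.365],Rt(-82.3))"
```

```text
time_s: 3.2
ee_pos: [0.4172, -0.0962, 0.4047]
eef_rot: [[0.139, -0.001, 0.99], [-0.99, -0.001, 0.139], [0.001, -1.0, -0.001]]
contact_force: [-0.6, 0.1, 0.1]
grip_width: 1.004
t 3.25 pos [ 0.4172 -0.0963  0.4047] yaw -82.03 F [-0.   0.7 -0.2] M [-0.07  0.07  0.  ] w 0.998
tool x,y,z world [[0.1387, -0.0007, 0.9903], [-0.9903, -0.0012, 0.1387], [0.0011, -1.0, -0.0009]]
shift [1.0184 0.1996 0.0031] turn [0.0008 0.0046 0.0011]
```

View pics/w2.png

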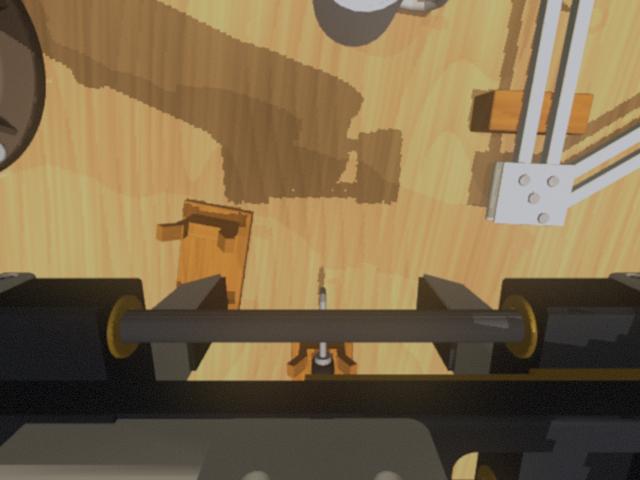

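```bash
python3 -c "
from h import *
c=load('pics/w1.npz')
post=pt(c,535.6,232.2,z=.084);eye=pt(c,586.6,229,z=.075);pv=pt(c,594.6,30.6,z=.086)
print(post,eye,pv)
for a in (post,eye): 
  d=a-pv;print(np.linalg.norm(d[:2]),np.degrees(np.arctan2(d[1],d[0])))
c=load('pics/w2.npz');crop(c,270,260,370,380,5,'pics/g.png')
"
```

```text
[0.57636213 0.12410806 0.084     ] [0.62669316 0.1318758  0.075     ] [0.5730915  0.28167668 0.086     ]
0.15760256180822255 -88.81088946560243
0.15910198167767656 -70.31180656600246
```

View pics/g.png

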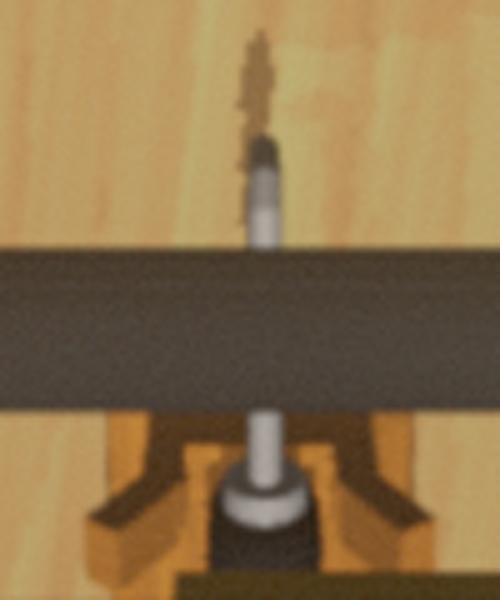

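```bash
python3 -c "
from h import *
c=load('pics/w2.npz')
a=pt(c,322.4,289,z=.0245);b=pt(c,322.8,352,z=.0635);k=pt(c,323,360,z=.06)
print(a,b,k); print(pt(c,322.8,301.5,z=.0600))
d=np.array([np.cos(np.radians(97.9)),np.sin(np.radians(97.9)),0])
print('mid from tip',a-d*.12,'collar',k-d*.06)
# pin bend scene
"
```

```text
[ 0.43068671 -0.17671945  0.0245    ] [ 0.43840942 -0.22924413  0.0635    ] [ 0.44026686 -0.24079573  0.06      ]
[ 0.4307665  -0.17509718  0.06      ]
mid from tip [ 0.44718005 -0.29558059  0.0245    ] collar [ 0.44851353 -0.3002263   0.06      ]
```

```bash
python3 -m creep '[0.3,0.1,0,0,0,0,-1, 0.6,0.3,0,0,0,0,-1, 0.9,0.4,0.005,0,0,0,-1, 1,0.45,0.008,0,0,0,-1, 1,0.45,0.008,0,0,0,-1, 1,0.45,0.008,0,0,0,-1, 1,0.45,0.008,0,0,0,-1, 1,0.45,0.008,0,0,0,-1]' ; python3 -c "
from h import *
grab('side','s3');grab('wrist','w3');need([.4475,-.2975,.215],Rt(-81.9))
c=load('pics/s3.npz');crop(c,260,220,460,370,4,'pics/g.png')"
```

```text
time_s: 4.25
ee_pos: [0.4468, -0.2933, 0.3154]
eef_rot: [[0.14, 0.0, 0.99], [-0.99, -0.001, 0.14], [0.001, -1.0, 0.0]]
contact_force: [-0.4, 0.4, 0.8]
grip_width: 1.001
t 4.35 pos [ 0.4466 -0.2937  0.3153] yaw -81.96 F [-0.5  0.2  0.1] M [-0.09  0.02  0.02] w 1.0
tool x,y,z world [[0.1398, 0.0, 0.9902], [-0.9902, -0.0011, 0.1398], [0.0011, -1.0, -0.0001]]
shift [0.0191 0.5014 0.0016] turn [ 0.0001 -0.001   0.001 ]
```

View pics/g.png

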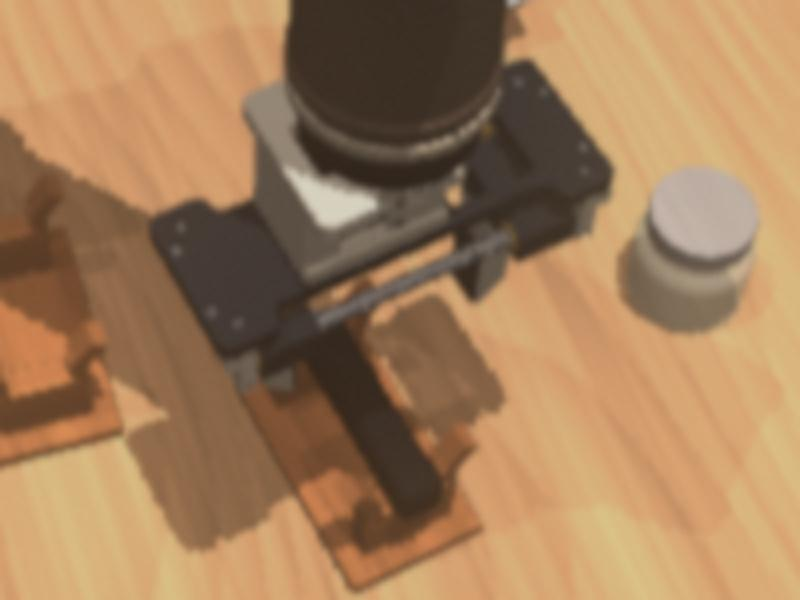

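View pics/w3.png

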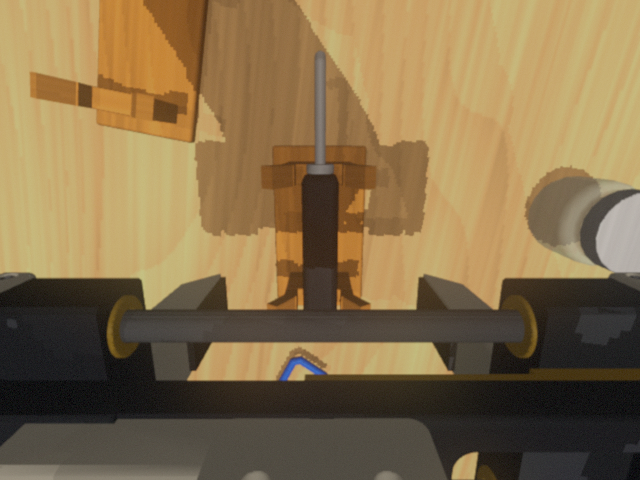

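```bash
python3 -c "
from h import *
c=load('pics/w3.npz')
b=pt(c,320,54,z=.063);k=pt(c,320,170,z=.066)
print('bend',b,'collar',k,'corner',pt(c,192,141,z=.01),pt(c,40,85,z=.07))
e=b-k;print(np.degrees(np.arctan2(e[1],e[0])))
d=e/np.linalg.norm(e);print('mid',b-d*.1275)
"
```

```text
bend [ 0.43007071 -0.17221708  0.063     ] collar [ 0.43946401 -0.23907638  0.066     ] corner [ 0.3385446  -0.23477337  0.01      ] [ 0.26971286 -0.21326101  0.07      ]
97.99734390025667
mid [ 0.44779194 -0.29835262  0.06865975]
```

```bash
python3 -m creep '[0.021,0.15,0.002,0,0,0,-1, 0.021,0.35,0.002,0,0,0,-1, 0.021,0.5,0.002,0,0,0,-1, 0.021,0.5,0.002,0,0,0,-1, 0.021,0.5,0.002,0,0,0,0.3, 0.021,0.5,0.002,0,0,0,1, 0.021,0.5,0.002,0,0,0,1, 0.021,0.5,0.002,0,0,0,1]' 60; python3 -c "
from h import *
grab('side','s4');need([.4475,-.2975,.215],Rt(-81.9))
c=load('pics/s4.npz');crop(c,260,220,460,370,4,'pics/g.png')"
```

```text
time_s: 5.35
ee_pos: [0.4478, -0.2979, 0.2158]
eef_rot: [[0.14, 0.001, 0.99], [-0.99, -0.001, 0.14], [0.001, -1.0, 0.001]]
contact_force: [-0.6, 0.3, -1.3]
grip_width: 0.615
t 5.4 pos [ 0.4477 -0.2979  0.2156] yaw -81.96 F [ 0.1 -0.2  0.4] M [-0.05  0.02 -0.02] w 0.568
tool x,y,z world [[0.1399, 0.0005, 0.9902], [-0.9902, -0.0012, 0.1399], [0.0013, -1.0, 0.0004]]
shift [-0.002   0.0031 -0.0009] turn [-0.0004 -0.0009  0.0012]
```

View pics/g.png

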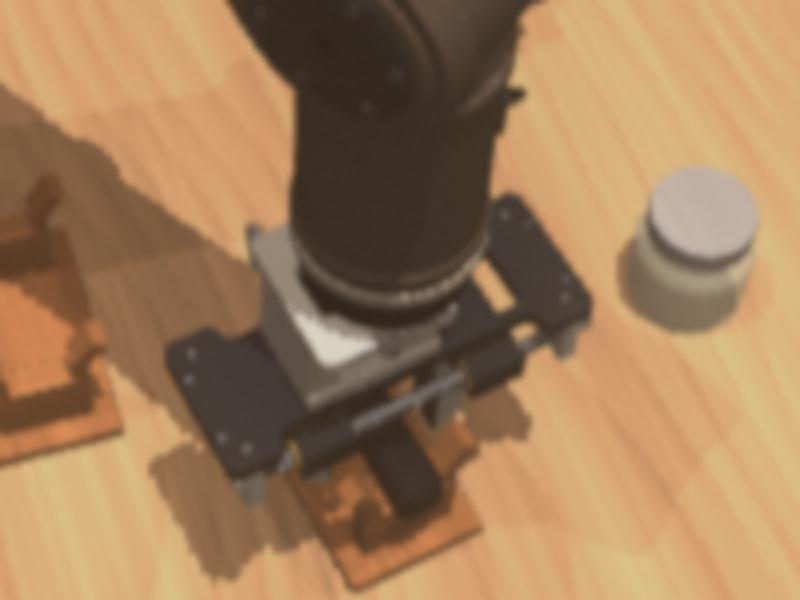

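```bash
python3 -m creep '[0,0,0,0,0,0,1, 0,0,0,0,0,0,1, 0,0,0,0,0,0,1, 0,0,0,0,0,0,1, 0,0,0,0,0,0,1, 0,-0.1,0,0,0,0,1, 0,-0.3,0,0,0,0,1, 0,-0.5,0,0,0,0,1]' 60; python3 -c "
from h import *
grab('wrist','w5');need([.4475,-.2975,.315],Rt(-81.9))"
```

```text
time_s: 6.4
ee_pos: [0.4475, -0.2976, 0.3164]
eef_rot: [[0.14, -0.001, 0.99], [-0.99, -0.001, 0.14], [0.001, -1.0, -0.001]]
contact_force: [1.1, -1.2, -2.3]
grip_width: 0.259
t 6.45 pos [ 0.4484 -0.299   0.3211] yaw -82.01 F [ 1.9 -1.8  1.9] M [-0.22 -0.12 -0.01] w 0.257
tool x,y,z world [[0.139, 0.0053, 0.9903], [-0.9903, -0.0036, 0.139], [0.0043, -1.0, 0.0047]]
shift [-0.0084  0.0303 -0.0033] turn [-0.0045 -0.0018  0.0041]
```

View pics/w5.png

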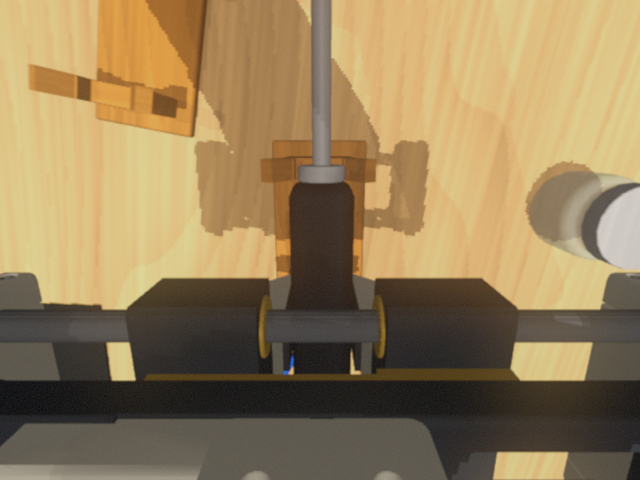

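```bash
python3 -m creep '[-0.1,0,0.08,0,0,0,1, -0.25,0,0.2,0,0,0,1, -0.45,0,0.38,0,0,0,1, -0.65,0,0.55,0,0,0,1, -0.85,0,0.72,0,0,0,1, -0.95,0,0.82,0,0,0,1, -1,0,0.86,0,0,0,1, -1,0,0.86,0,0,0,1]'; python3 -c "
from h import *
need([.6441,.011,.315],Rt(-82))"
```

```text
time_s: 7.45
ee_pos: [0.5907, -0.077, 0.3207]
eef_rot: [[0.14, 0.005, 0.99], [-0.99, -0.004, 0.14], [0.004, -1.0, 0.004]]
contact_force: [0.2, -0.9, -0.8]
grip_width: 0.26
t 7.45 pos [ 0.5907 -0.077   0.3207] yaw -81.97 F [ 0.2 -0.9 -0.8] M [-0.2   0.07 -0.01] w 0.26
tool x,y,z world [[0.1396, 0.0046, 0.9902], [-0.9902, -0.0038, 0.1397], [0.0044, -1.0, 0.004]]
shift [-0.3985  0.0279  0.3257] turn [-0.0038  0.0005  0.0042]
```

```bash
python3 -m creep '[-0.06,0,0.05,0,0,0,1, -0.16,0.02,0.13,-0.004,0,0.004,1, -0.28,0.06,0.23,-0.004,0,0.004,1, -0.36,0.11,0.3,-0.004,0,0.004,1, -0.4,0.15,0.326,-0.004,0,0.004,1, -0.4,0.15,0.326,-0.004,0,0.004,1, -0.4,0.15,0.326,-0.004,0,0.004,1, -0.4,0.15,0.326,-0.004,0,0.004,1]'; python3 -c "
from h import *
c=grab('scene','c6');s=grab('side','s6');w=grab('wrist','w6');need([.6441,.011,.2906],Rt(-82))
crop(c,280,270,440,390,5,'pics/g.png');crop(s,280,80,440,200,5,'pics/g2.png')"
```

```text
time_s: 8.45
ee_pos: [0.6441, 0.0101, 0.2911]
eef_rot: [[0.138, 0.001, 0.99], [-0.99, -0.001, 0.138], [0.001, -1.0, 0.0]]
contact_force: [0.3, 0.2, -1.2]
grip_width: 0.255
t 8.6 pos [0.6442 0.0107 0.291 ] yaw -82.02 F [ 0.1  0.3 -1.6] M [-0.13  0.1   0.03] w 0.257
tool x,y,z world [[0.1388, 0.0004, 0.9903], [-0.9903, -0.0001, 0.1388], [0.0002, -1.0, 0.0004]]
shift [-0.0016  0.0019 -0.0001] turn [-0.0004 -0.0003  0.0002]
```

View pics/g.png

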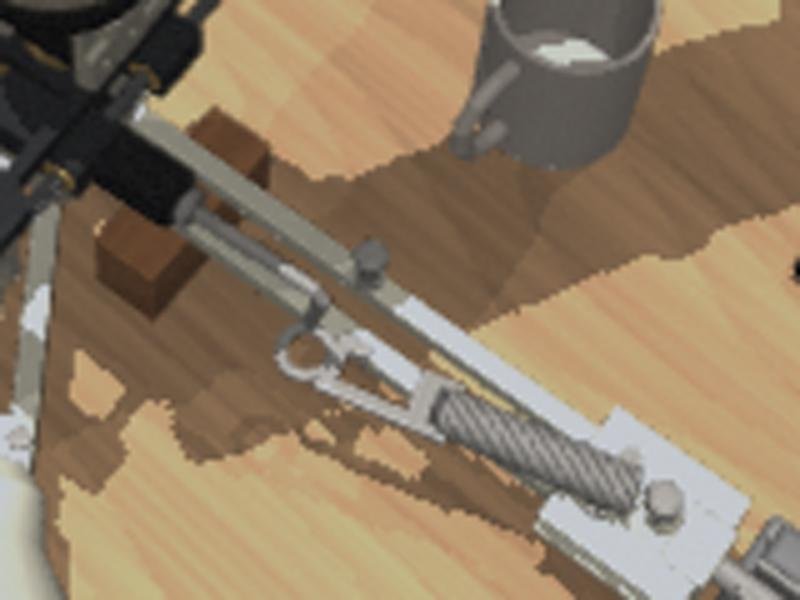

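View pics/g2.png

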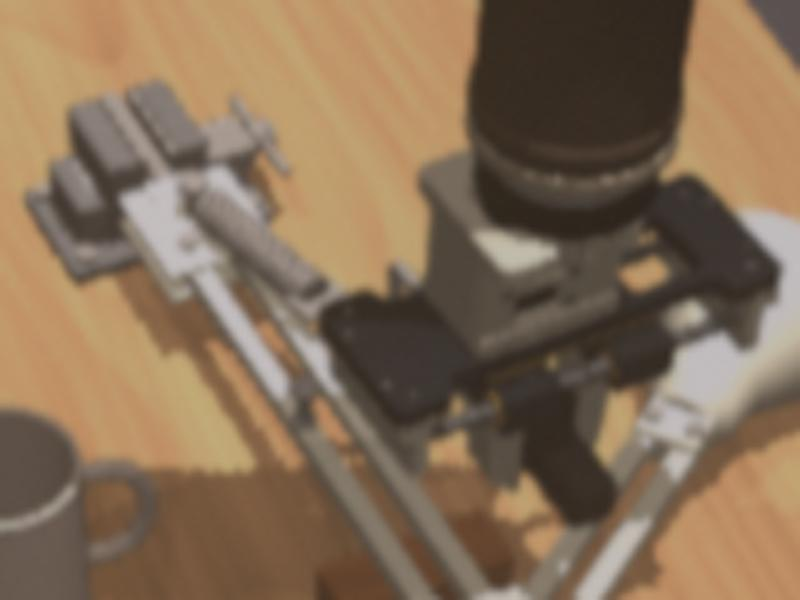

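View pics/w6.png

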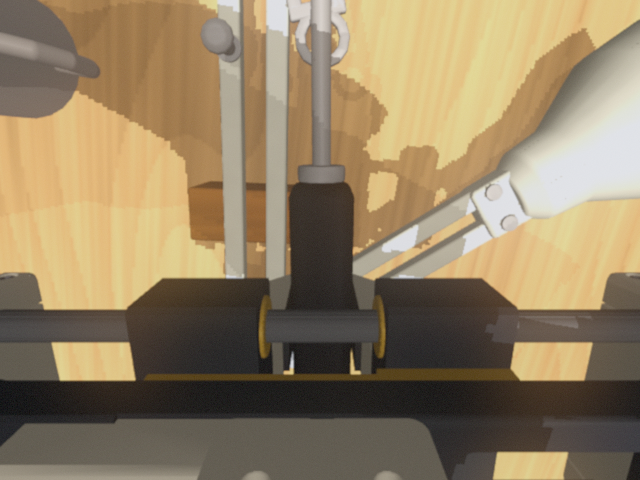

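```bash
python3 -c "
from h import *
c=load('pics/c6.npz')
T=np.array([.6442,.0107,.291]);x=np.array([.1388,-.9903,0])
for n,L,dz in (('tip',.120,-.0355),('bend',.125,0)): print(n,((proj(c,T-x*L+[0,0,-.1556+dz])-[280,270])*5).round(1), (T-x*L+[0,0,-.1556+dz]).round(4))
print('eye',pt(c,341.5,340.4,z=.075), pt(c,343.2,333.9,z=.0999))
w=load('pics/w6.npz');print('wrist eye',pt(w,323,40,z=.075),'post',pt(w,217,36,z=.084))
crop(w,270,0,400,90,6,'pics/g.png')
crop(c,320,310,380,360,10,'pics/g2.png')
"
```

```text
tip [300.5 317.6] [0.6275 0.1295 0.0999]
bend [313.7 288.4] [0.6268 0.1345 0.1354]
eye [0.62836521 0.13559049 0.075     ] [0.62362645 0.13481559 0.0999    ]
wrist eye [0.62961182 0.13025537 0.075     ] post [0.58009782 0.12264886 0.084     ]
```

View pics/g2.png

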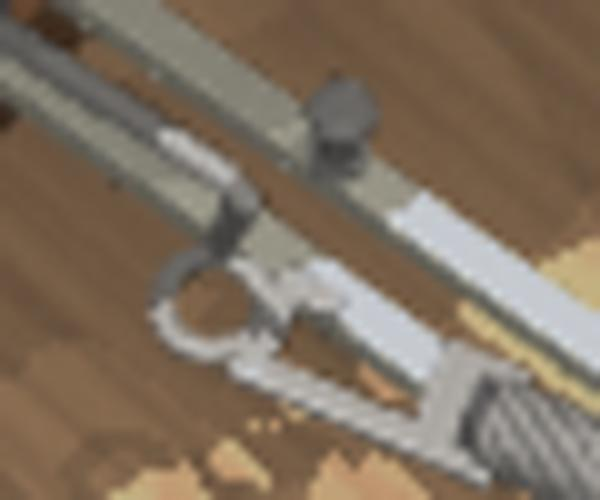

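View pics/g.png

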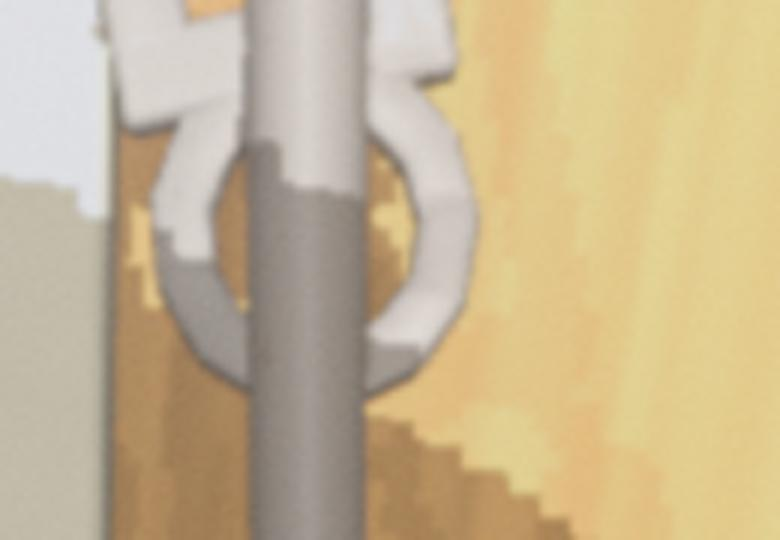

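```bash
python3 -c "
from h import *
c=load('pics/c6.npz');w=load('pics/w6.npz')
print('scene tip',pt(c,342.2,334.3,z=.0999),'scene eye',pt(c,341.3,340.3,z=.075),'bend',pt(c,344.2,328.8,z=.137))
print('wrist eye',pt(w,322.5,36.5,z=.075))
print('post w',pt(w,217,36,z=.084),'post scene',pt(c,354.2,319.2,z=.084))
"
```

```text
scene tip [0.62577034 0.13391178 0.0999    ] scene eye [0.62849696 0.1351267  0.075     ] bend [0.62719013 0.13876241 0.137     ]
wrist eye [0.62914917 0.13176296 0.075     ]
post w [0.58009782 0.12264886 0.084     ] post scene [0.57560327 0.12447098 0.084     ]
```

```bash
python3 -m creep '[0,0,0.008,0,0,0,1, 0,0.03,0.008,0,0,0,1, 0,0.07,0.008,0,0,0,1, 0,0.11,0.008,0,0,0,1, 0,0.15,0.008,0,0,0,1, 0,0.18,0.008,0,0,0,1, 0,0.192,0.008,0,0,0,1, 0,0.192,0.008,0,0,0,1]'; python3 -c "
from h import *
c=grab('scene','c7');w=grab('wrist','w7');need([.6455,.011,.2526],Rt(-82))
crop(w,240,0,400,120,5,'pics/g.png')
crop(c,320,310,380,360,10,'pics/g2.png')"
```

```text
time_s: 9.6
ee_pos: [0.6458, 0.0108, 0.2525]
eef_rot: [[0.139, 0.0, 0.99], [-0.99, -0.0, 0.139], [0.0, -1.0, 0.0]]
contact_force: [-0.2, 0.4, -1.9]
grip_width: 0.257
t 9.7 pos [0.6459 0.0108 0.2529] yaw -82.03 F [-0.   0.  -1.4] M [-0.14  0.04  0.  ] w 0.255
tool x,y,z world [[0.1387, 0.0008, 0.9903], [-0.9903, -0.0001, 0.1387], [0.0002, -1.0, 0.0008]]
shift [-0.0012  0.0013 -0.0017] turn [-0.0008 -0.0004  0.0002]
```

View pics/g.png

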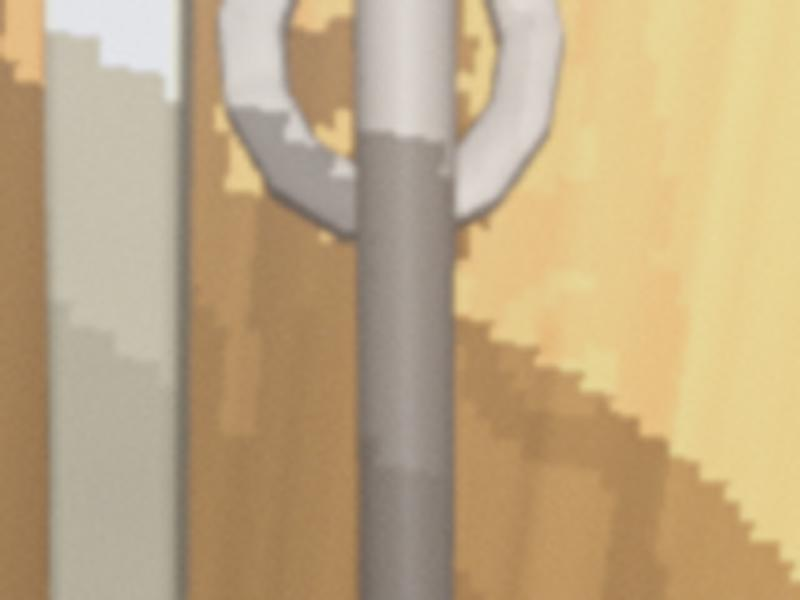

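View pics/g2.png

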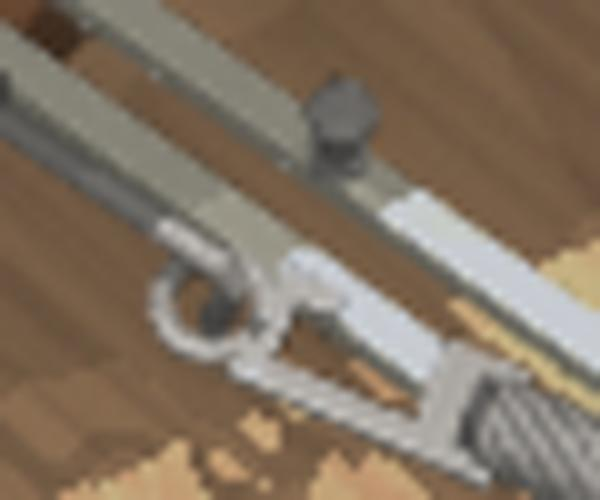

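```bash
python3 -m creep '[0.02,0,0.004,0,0,0,1, 0.04,0,0.008,0,0,0,1, 0.06,0,0.012,0,0,0,1, 0.08,0,0.016,0,0,0,1, 0.1,0,0.02,0,0,0,1, 0.118,0,0.024,0,0,0,1, 0.118,0,0.024,0,0,0,1, 0.118,0,0.024,0,0,0,1]'; python3 -c "
from h import *
c=grab('scene','c8');w=grab('wrist','w8');need([.6459+.334*.042,.0108-.943*.042,.2526],Rt(-82))
crop(w,160,0,400,180,3.3,'pics/g.png')
crop(c,310,300,390,360,10,'pics/g2.png')"
```

```text
time_s: 10.7
ee_pos: [0.6535, -0.0102, 0.2523]
eef_rot: [[0.141, -0.001, 0.99], [-0.99, 0.003, 0.141], [-0.003, -1.0, -0.001]]
contact_force: [-2.2, 6.8, -0.9]
grip_width: 0.254
t 10.8 pos [ 0.6535 -0.0101  0.2523] yaw -81.92 F [-2.   8.2 -1.5] M [1.56 0.61 0.2 ] w 0.259
tool x,y,z world [[0.1406, -0.0012, 0.9901], [-0.9901, 0.0025, 0.1406], [-0.0027, -1.0, -0.0008]]
shift [ 0.0971 -0.0015  0.0186] turn [ 0.0008  0.0014 -0.0025]
```

View pics/g.png

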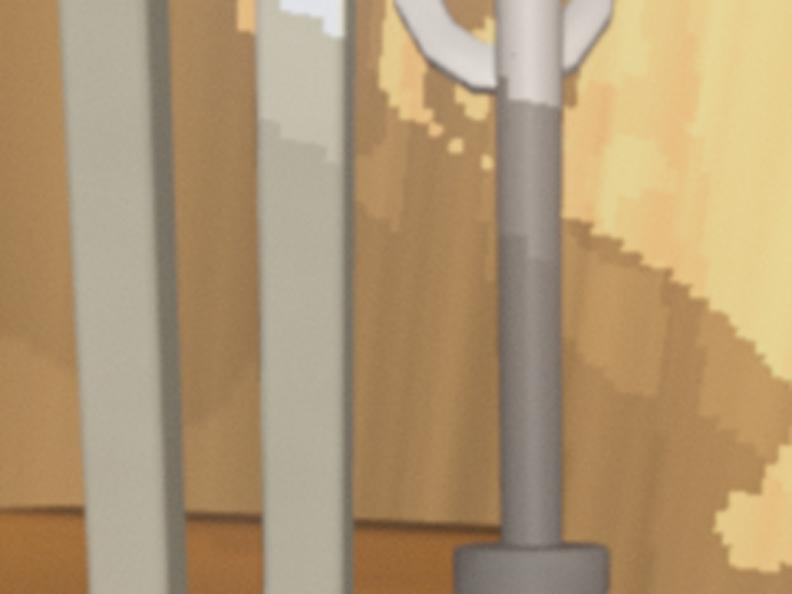

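View pics/g2.png

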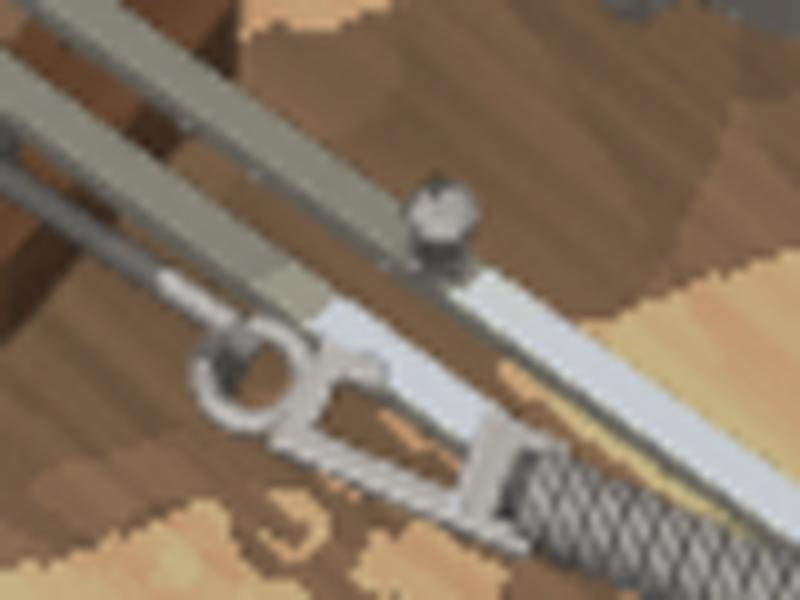

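```bash
python3 -m creep '[0.02,0,0.004,0,0,0,1, 0.04,0,0.008,0,0,0,1, 0.06,0,0.012,0,0,0,1, 0.08,0,0.016,0,0,0,1, 0.1,0,0.02,0,0,0,1, 0.114,0,0.022,0,0,0,1, 0.114,0,0.022,0,0,0,1, 0.114,0,0.022,0,0,0,1]'; python3 -c "
from h import *
c=grab('scene','c9');w=grab('wrist','w9');need([.6459+.334*.042,.0108-.943*.042,.2526],Rt(-82))
crop(w,160,0,400,180,3.3,'pics/g.png')
crop(c,300,290,380,350,10,'pics/g2.png')"
```

```text
time_s: 11.8
ee_pos: [0.6601, -0.0272, 0.2509]
eef_rot: [[0.145, -0.006, 0.989], [-0.989, 0.01, 0.145], [-0.011, -1.0, -0.005]]
contact_force: [-5.4, 15.3, -1.6]
grip_width: 0.259
t 11.9 pos [ 0.6601 -0.0271  0.2509] yaw -81.64 F [-5.4 15.7 -2.7] M [3.51 1.3  0.39] w 0.255
tool x,y,z world [[0.1454, -0.0064, 0.9894], [-0.9893, 0.0096, 0.1454], [-0.0104, -0.9999, -0.0049]]
shift [ 0.008  -0.0084 -0.002 ] turn [ 0.0047  0.006  -0.01  ]
```

View pics/g.png

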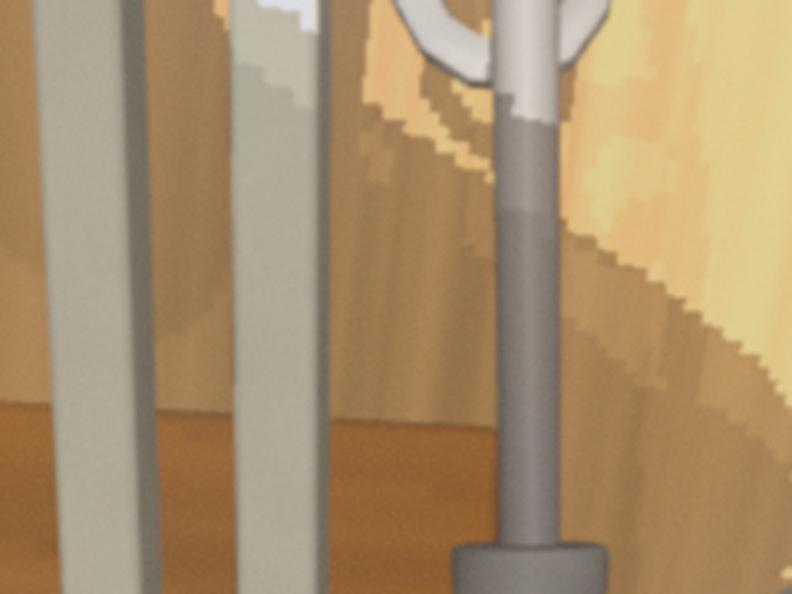

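View pics/g2.png

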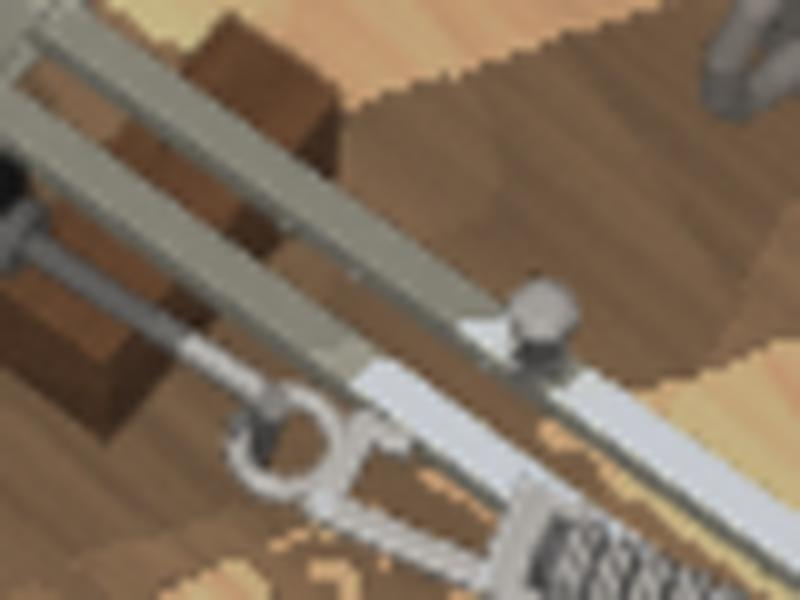

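```bash
python3 -c "
from h import *
c=load('pics/c9.npz')
e0=pt(c,341.3,340.3,z=.075);e1=pt(c,331.0-.1+ -6.3+.0,330,z=.075)
e8=pt(c,310+25.0,300+37.5,z=.075)
e9=pt(c,300+28.5,290+44.1,z=.075)
print(e0,e8,e9,np.linalg.norm(e8-e0),np.linalg.norm(e9-e0))
s=grab('side','s9');crop(s,300,130,460,250,5,'pics/g.png')
crop(c,270,260,370,335,8,'pics/g2.png')
"
```

```text
[0.62849696 0.1351267  0.075     ] [0.63325533 0.12100594 0.075     ] [0.63733938 0.10550876 0.075     ] 0.014900941346985528 0.030909723467721507
```

View pics/g2.png

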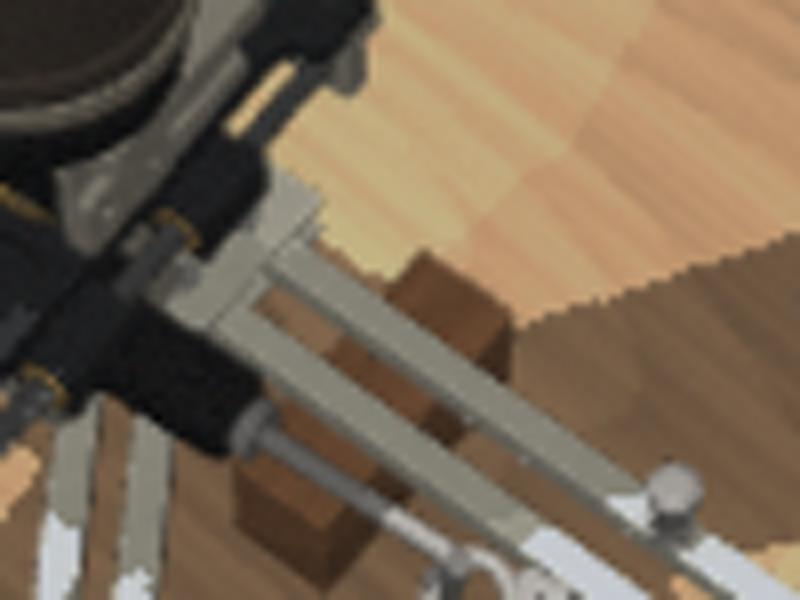

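```bash
python3 -m creep '[0.04,-0.004,0,0,0,0,1, 0.06,-0.008,-0.01,0,0,0,1, 0.07,-0.008,-0.04,0,0,0,1, 0.076,-0.008,-0.08,0,0,0,1, 0.078,-0.008,-0.12,0,0,0,1, 0.078,-0.008,-0.158,0,0,0,1, 0.078,-0.008,-0.158,0,0,0,1, 0.078,-0.008,-0.158,0,0,0,1]'; python3 -c "
from h import *
c=grab('scene','c10');w=grab('wrist','w10');need([.6459,.0108,.2526],Rt(-82))
crop(c,300,290,400,365,8,'pics/g2.png')"
```

```text
time_s: 12.95
ee_pos: [0.6303, -0.0416, 0.2511]
eef_rot: [[0.15, -0.011, 0.989], [-0.988, 0.018, 0.15], [-0.019, -1.0, -0.008]]
contact_force: [-4.0, 18.6, -5.1]
grip_width: 0.258
t 13.05 pos [ 0.6304 -0.0416  0.2511] yaw -81.35 F [-4.4 18.9 -4.4] M [3.87 0.74 0.02] w 0.258
tool x,y,z world [[0.1503, -0.011, 0.9886], [-0.9885, 0.0176, 0.1505], [-0.0191, -0.9998, -0.0082]]
shift [-0.2472 -0.0037  0.116 ] turn [ 0.008   0.0108 -0.0182]
```

View pics/g2.png

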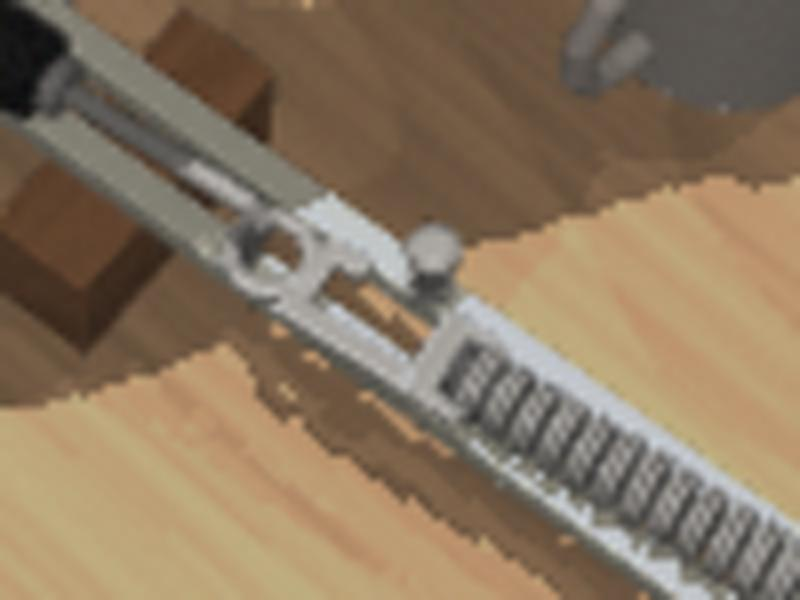

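View pics/w10.png

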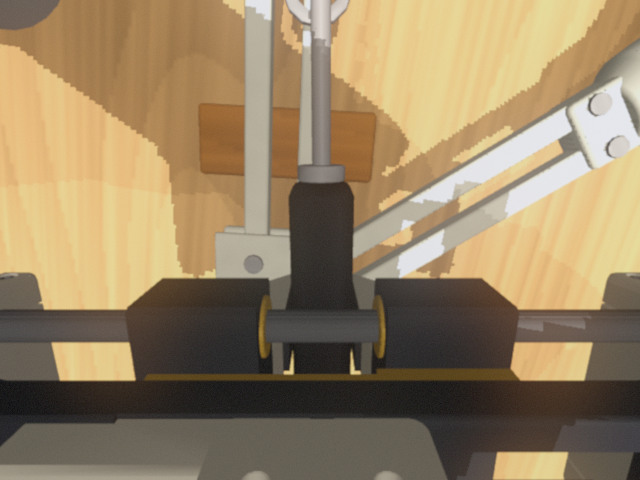

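```bash
python3 -c "
from h import *
c=load('pics/c10.npz')
e=pt(c,300+274.5/8,290+253/8,z=.075);p=pt(c,300+433/8,290+249/8,z=.084);s=pt(c,300+28.5+0,290+44.1,z=.075)
piv=pt(c,412.7,369.8,z=.084)
print(e,p,s,piv)
# lip / root marks
for n,u,v in (('lip tip',367,262),('root inner -y',452,318),('bend in',315,292)): print(n,pt(c,300+u/8,290+v/8,z=.075))
"
```

```text
[0.60697558 0.09439562 0.075     ] [0.57915977 0.12741839 0.084     ] [0.63733938 0.10550876 0.075     ] [0.57675598 0.28623531 0.084     ]
lip tip [0.59117808 0.1145168  0.075     ]
root inner -y [0.58731384 0.14234412 0.075     ]
bend in [0.60774379 0.11031653 0.075     ]
```

```bash
python3 -m creep '[0.034,-0.004,-0.02,0,0,-0.01,1, 0.034,-0.006,-0.05,0,0,-0.015,1, 0.032,-0.006,-0.08,0,0,-0.015,1, 0.03,-0.006,-0.11,0,0,-0.015,1, 0.028,-0.006,-0.135,0,0,-0.015,1, 0.026,-0.006,-0.15,0,0,-0.015,1, 0.025,-0.006,-0.16,0,0,-0.015,1, 0.025,-0.006,-0.16,0,0,-0.015,1]'; python3 -c "
from h import *
c=grab('scene','c11');w=grab('wrist','w11');need([.6459,.0108,.2526],Rt(-82))
crop(c,300,280,400,355,8,'pics/g2.png');e=0"
```

```text
time_s: 14.05
ee_pos: [0.5995, -0.0457, 0.2516]
eef_rot: [[0.155, -0.011, 0.988], [-0.988, 0.01, 0.155], [-0.012, -1.0, -0.009]]
contact_force: [-0.6, 19.6, -4.0]
grip_width: 0.259
t 14.15 pos [ 0.5996 -0.0457  0.2516] yaw -81.09 F [ 0.1 20.6 -4.3] M [ 4.35  0.11 -0.46] w 0.26
tool x,y,z world [[0.1549, -0.011, 0.9879], [-0.9879, 0.0102, 0.155], [-0.0118, -0.9999, -0.0093]]
shift [-0.243  -0.0047  0.2725] turn [ 0.009   0.0153 -0.0112]
```

View pics/g2.png

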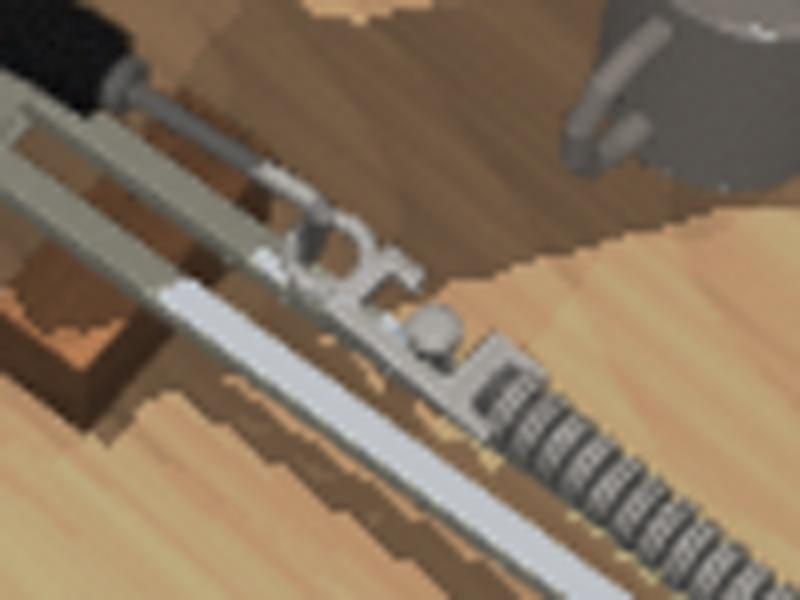

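View pics/w11.png

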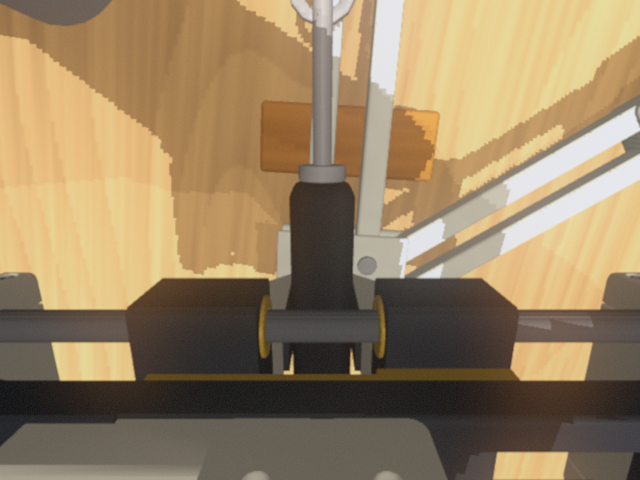

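```bash
python3 -c "
from h import *
c=load('pics/c11.npz')
P=lambda u,v,z:pt(c,300+u/8,280+v/8,z=z)
e=P(330,252,.075);p=P(433,326,.084);piv=pt(c,412.7,369.8,z=.084)
print(e,p,piv)
a=e-piv;b=p-piv
print(np.linalg.norm(a[:2]),np.degrees(np.arctan2(a[1],a[0])),np.linalg.norm(b[:2]),np.degrees(np.arctan2(b[1],b[0])))
d=a[:2]/np.linalg.norm(a[:2]);n=np.array([-d[1],d[0]])
for nm,q in (('post',p),('lipin',P(412,290,.075)),('shankin',P(400,350,.075)),('lip -y',P(425,275,.075)),('eye',e)): print(nm,(q-piv)[:2]@d,(q-piv)[:2]@n)
q=p.copy();q[2]=.075;print('post at plate px',(proj(c,q)-[300,280])*8)
"
```

```text
[0.57811491 0.08866285 0.075     ] [0.57849068 0.12682247 0.084     ] [0.57675598 0.28623531 0.084     ]
0.1975771281004912 -89.60591748754804 0.15942227573767034 -89.37654190834284
post 0.15942099821822203 0.0006382229104655703
lipin 0.173287280108743 -0.007131743227274955
shankin 0.16366033408424474 0.008738761884079982
lip -y 0.17371328605832337 -0.013078263126414883
eye 0.19757712810049122 0.0
post at plate px [431.03492005 340.27592327]
```

```bash
python3 -m creep '[0.03,-0.004,-0.005,0,0,-0.012,1, 0.015,-0.004,-0.002,0,0,-0.012,1, 0,-0.004,0,0.003,0,-0.012,1, -0.02,-0.004,0.003,0.005,0,-0.012,1, -0.04,-0.004,0.006,0.007,0,-0.012,1, -0.059,-0.004,0.009,0.009,0,-0.012,1, -0.079,-0.004,0.012,0.009,0,-0.011,1, -0.089,-0.004,0.014,0.009,0,-0.011,1]'; python3 -c "
from h import *
c=grab('scene','c12');need([.6459,.0108,.2526],Rt(-82))
crop(c,310,280,410,355,8,'pics/g2.png');e=0"
```

```text
time_s: 15.15
ee_pos: [0.5997, -0.0257, 0.2525]
eef_rot: [[0.157, -0.0, 0.988], [-0.988, 0.003, 0.157], [-0.003, -1.0, 0.0]]
contact_force: [-0.8, 5.4, -2.1]
grip_width: 0.256
t 15.2 pos [ 0.5997 -0.0257  0.2525] yaw -80.98 F [-0.3  8.1 -1.3] M [1.59 0.21 0.01] w 0.258
tool x,y,z world [[0.1569, -0.0003, 0.9876], [-0.9876, 0.0026, 0.1569], [-0.0026, -1.0, 0.0001]]
shift [-0.1442 -0.0003  0.2566] turn [-0.0001  0.0171 -0.0025]
```

View pics/g2.png

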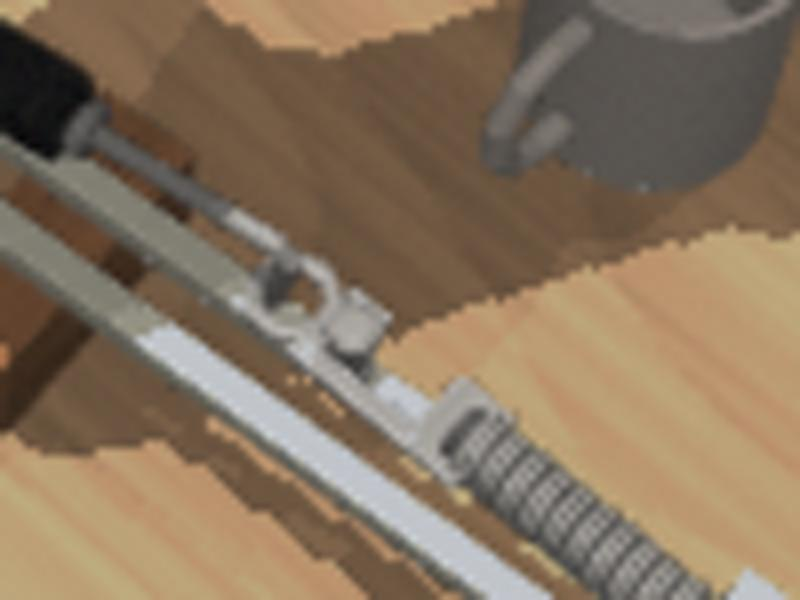

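```bash
python3 -m creep '[0.005,0,-0.001,0,0,0,1, 0,0,0,0,0,0,1, -0.006,0,0.001,0,0,0,1, -0.012,0,0.002,0,0,0,1, -0.018,0,0.003,0,0,0,1, -0.024,0,0.004,0,0,0,1, -0.024,0,0.004,0,0,0,1, -0.024,0,0.004,0,0,0,1]'; python3 -c "
from h import *
c=grab('scene','c13');need([.6459,.0108,.2526],Rt(-82))
crop(c,320,280,380,325,13,'pics/g2.png');e=0"
```

```text
time_s: 16.2
ee_pos: [0.5998, -0.0209, 0.2525]
eef_rot: [[0.157, -0.0, 0.988], [-0.988, 0.002, 0.157], [-0.002, -1.0, 0.0]]
contact_force: [0.7, -0.7, -1.4]
grip_width: 0.258
t 16.25 pos [ 0.5998 -0.0209  0.2525] yaw -80.98 F [ 0.1 -0.6 -1.6] M [-0.1   0.04  0.01] w 0.258
tool x,y,z world [[0.1568, -0.0002, 0.9876], [-0.9876, 0.0025, 0.1568], [-0.0025, -1.0, 0.0001]]
shift [-1.206e-01 -2.000e-04  2.526e-01] turn [-0.0001  0.017  -0.0024]
```

View pics/g2.png

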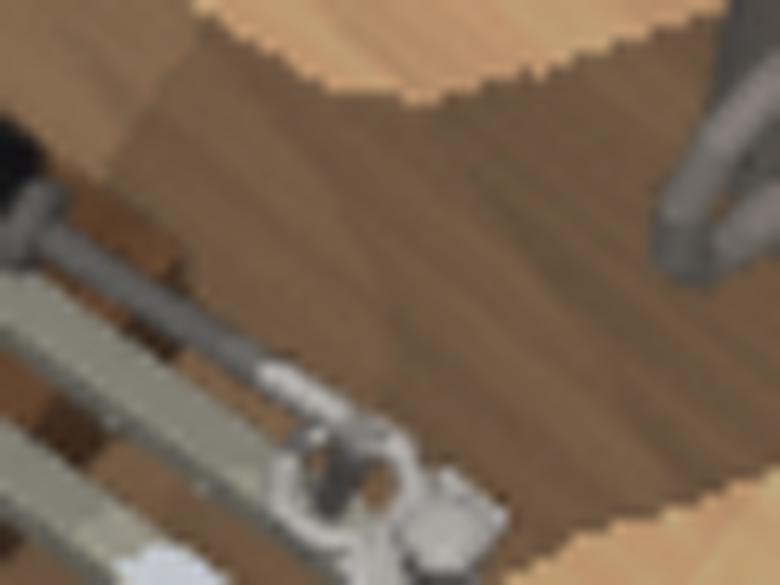

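```bash
python3 -m creep '[-0.003,0,0,0,0,0,1, -0.004,-0.03,0,0,0,0,1, -0.004,-0.07,0,0,0,0,1, -0.004,-0.12,0,0,0,0,1, 0,-0.19,0,0,0,0,1, 0,-0.27,0,0,0,0,1, 0,-0.33,0,0,0,0,1, 0,-0.33,0,0,0,0,1]'; python3 -c "
from h import *
c=grab('scene','c14');need([.4478,-.298,.316],Rt(-82))
crop(c,310,270,410,345,8,'pics/g2.png');e=0"
```

```text
time_s: 17.25
ee_pos: [0.6001, -0.0212, 0.3197]
eef_rot: [[0.157, 0.002, 0.988], [-0.988, 0.003, 0.157], [-0.002, -1.0, 0.002]]
contact_force: [0.7, 0.8, -1.9]
grip_width: 0.258
t 17.3 pos [ 0.5999 -0.021   0.3189] yaw -80.97 F [ 0.5  1.  -2. ] M [-0.06  0.04 -0.01] w 0.258
tool x,y,z world [[0.1569, 0.0006, 0.9876], [-0.9876, 0.0027, 0.1569], [-0.0026, -1.0, 0.001]]
shift [ 1.2485  0.0103 -0.9682] turn [-0.0009  0.0171 -0.0025]
```

View pics/g2.png

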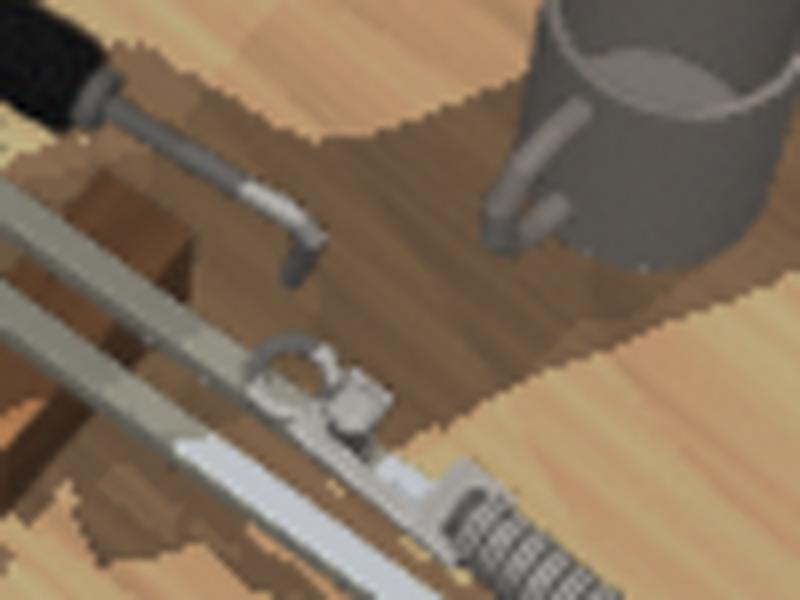

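```bash
python3 -m creep '[0.1,0,-0.08,0,0,0,1, 0.25,0,-0.19,0,0.01,0,1, 0.45,0,-0.35,0,0.017,0,1, 0.65,0,-0.5,0,0.017,0,1, 0.82,0,-0.63,0,0.017,0,1, 0.92,0,-0.71,0,0.017,0,1, 0.96,0,-0.74,0,0.017,0,1, 0.96,0,-0.74,0,0.017,0,1]'; python3 -c "
from h import *
need([.4478,-.298,.316],Rt(-82))"
```

```text
time_s: 18.3
ee_pos: [0.4834, -0.2342, 0.318]
eef_rot: [[0.138, 0.0, 0.99], [-0.99, 0.003, 0.138], [-0.003, -1.0, 0.001]]
contact_force: [-0.1, -0.2, -1.7]
grip_width: 0.261
t 18.3 pos [ 0.4834 -0.2342  0.318 ] yaw -82.06 F [-0.1 -0.2 -1.7] M [-0.07  0.02  0.  ] w 0.261
tool x,y,z world [[0.1382, 0.0002, 0.9904], [-0.9904, 0.003, 0.1382], [-0.0029, -1.0, 0.0006]]
shift [ 0.2915  0.0093 -0.2206] turn [-0.0006 -0.0009 -0.0028]
```

```bash
python3 -m creep '[0.06,0,-0.05,0,0,0,1, 0.14,0,-0.11,0,0,-0.003,1, 0.22,0.01,-0.17,0,0,-0.003,1, 0.28,0.01,-0.21,0,0,-0.003,1, 0.292,0.01,-0.221,0,0,-0.003,1, 0.292,0.01,-0.221,0,0,-0.003,1, 0.292,0.01,-0.221,0,0,-0.003,1, 0.292,0.01,-0.221,0,0,-0.003,1]'; python3 -c "
from h import *
c=grab('side','s16');w=grab('wrist','w16');c2=grab('scene','c16');need([.4478,-.298,.316],Rt(-82))
crop(c,260,220,460,370,4,'pics/g.png');crop(c2,220,140,380,260,5,'pics/g2.png')"
```

```text
time_s: 19.3
ee_pos: [0.4481, -0.2975, 0.3158]
eef_rot: [[0.139, 0.001, 0.99], [-0.99, 0.0, 0.139], [-0.0, -1.0, 0.001]]
contact_force: [0.3, 0.4, -1.5]
grip_width: 0.257
t 19.45 pos [ 0.4479 -0.2978  0.3159] yaw -82.02 F [-0.4 -1.  -2.2] M [-0.13 -0.02  0.01] w 0.257
tool x,y,z world [[0.1388, 0.0007, 0.9903], [-0.9903, -0.0, 0.1388], [0.0001, -1.0, 0.0007]]
shift [ 0.0008 -0.0007 -0.0008] turn [-0.0006 -0.0003  0.0001]
```

View pics/g2.png

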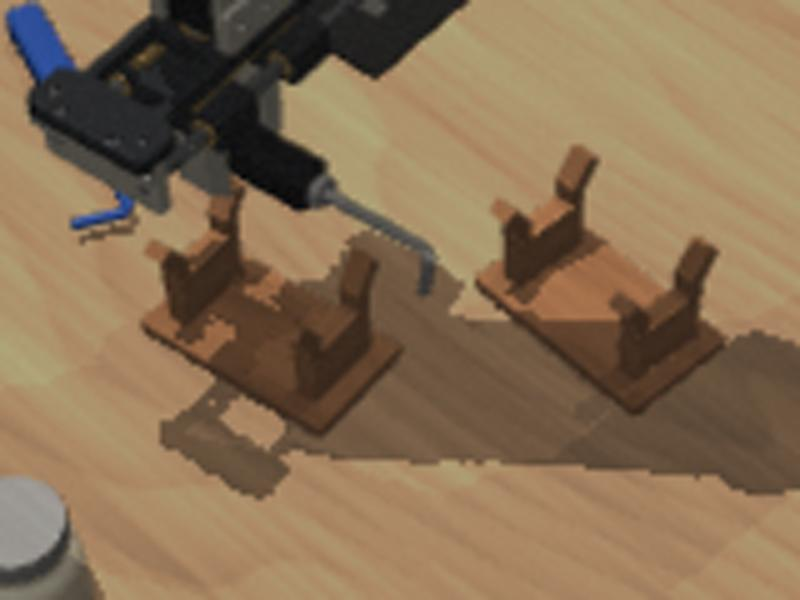

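View pics/w16.png

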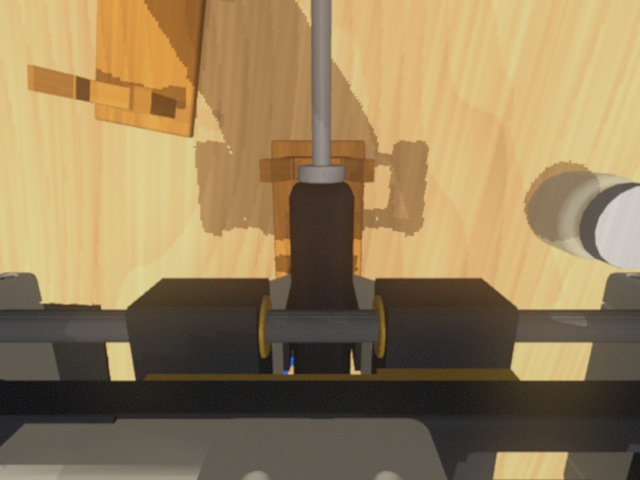

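```bash
python3 -m creep '[0,0.06,-0.001,0,0,0,1, 0,0.17,-0.001,0,0,0,1, 0,0.28,-0.001,0,0,0,1, 0,0.38,-0.001,0,0,0,1, 0,0.45,-0.001,0,0,0,1, 0,0.49,-0.001,0,0,0,1, 0,0.497,-0.001,0,0,0,1, 0,0.497,-0.001,0,0,0,1]'; python3 -c "
from h import *
need([.4478,-.298,.2158],Rt(-82))"
```

```text
time_s: 20.45
ee_pos: [0.448, -0.298, 0.2168]
eef_rot: [[0.139, 0.001, 0.99], [-0.99, -0.0, 0.139], [0.001, -1.0, 0.001]]
contact_force: [-0.5, -0.5, -1.4]
grip_width: 0.258
t 20.45 pos [ 0.448  -0.298   0.2168] yaw -82.03 F [-0.5 -0.5 -1.4] M [-0.13  0.01  0.03] w 0.258
tool x,y,z world [[0.1387, 0.0013, 0.9903], [-0.9903, -0.0004, 0.1387], [0.0005, -1.0, 0.0012]]
shift [-0.0002  0.0051 -0.0008] turn [-0.0012 -0.0004  0.0005]
```

Force still shows the puller's weight, so I'll go down about 1 mm more, then release.

```bash
python3 -m creep '[0,0.004,0,0,0,0,1, 0,0.006,0,0,0,0,1, 0,0.006,0,0,0,0,0.4, 0,0.006,0,0,0,0,0.2, 0,0.006,0,0,0,0,0, 0,0.006,0,0,0,0,-0.4, 0,0.006,0,0,0,0,-1, 0,0.006,0,0,0,0,-1]'
python3 -m creep '[0,0,0,0,0,0,-1, 0,0,0,0,0,0,-1, 0,0,0,0,0,0,-1, 0,-0.05,0,0,0,0,-1, 0,-0.15,0,0,0,0,-1, 0,-0.3,0,0,0,0,-1, 0,-0.5,0,0,0,0,-1, 0,-0.65,0,0,0,0,-1]'; python3 -c "
from h import *
c=grab('side','s18');w=grab('wrist','w18');c2=grab('scene','c18');need([.4478,-.298,.2158],Rt(-82))
crop(c2,220,140,420,290,4,'pics/g.png');crop(c2,300,280,420,370,6,'pics/g2.png')"
```

```text
time_s: 21.45
ee_pos: [0.4479, -0.298, 0.2156]
eef_rot: [[0.139, 0.001, 0.99], [-0.99, -0.0, 0.139], [0.001, -1.0, 0.001]]
contact_force: [0.5, 0.1, -0.2]
grip_width: 0.776
time_s: 22.45
ee_pos: [0.4476, -0.2983, 0.3478]
eef_rot: [[0.138, 0.002, 0.99], [-0.99, -0.001, 0.138], [0.001, -1.0, 0.002]]
contact_force: [1.3, -0.2, -0.3]
grip_width: 1.002
t 22.6 pos [ 0.448  -0.2983  0.3474] yaw -82.02 F [ 0.3 -0.1  0.2] M [-0.01  0.05 -0.01] w 1.001
tool x,y,z world [[0.1389, 0.0045, 0.9903], [-0.9903, -0.0015, 0.1389], [0.0021, -1.0, 0.0043]]
shift [-0.0031  0.6582 -0.0038] turn [-0.0041 -0.0003  0.002 ]
```

View pics/g.png

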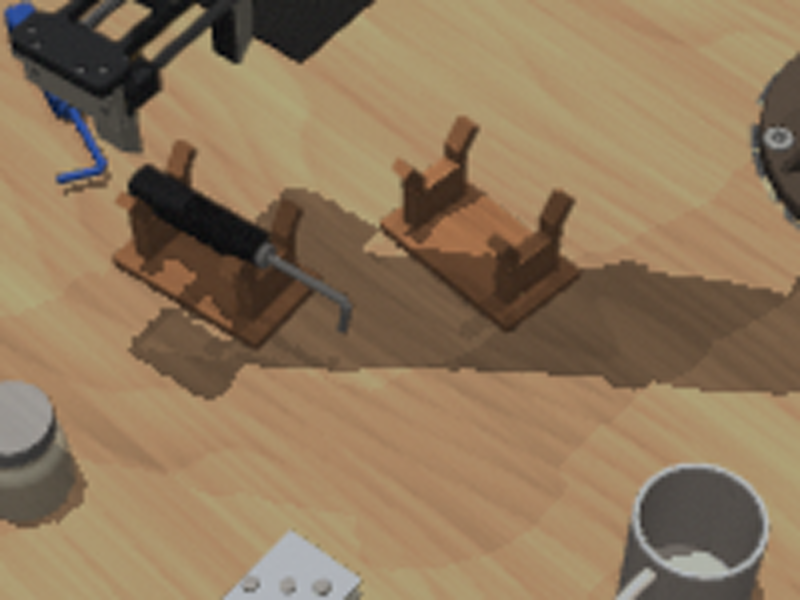

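View pics/g2.png

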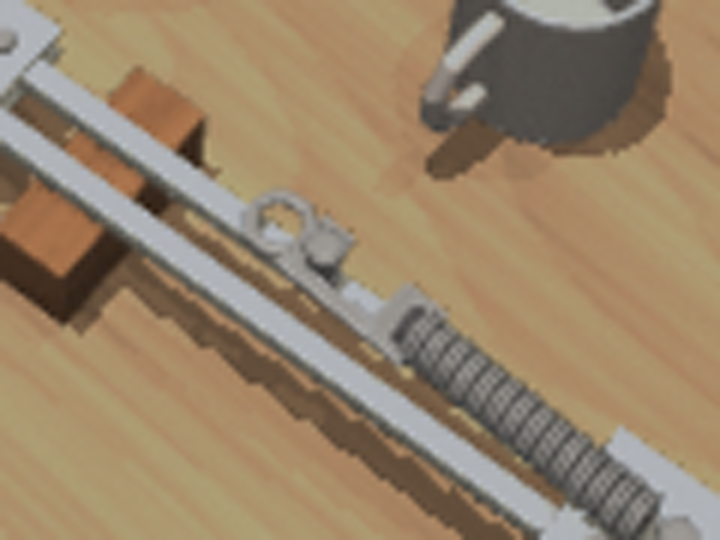

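View pics/w18.png

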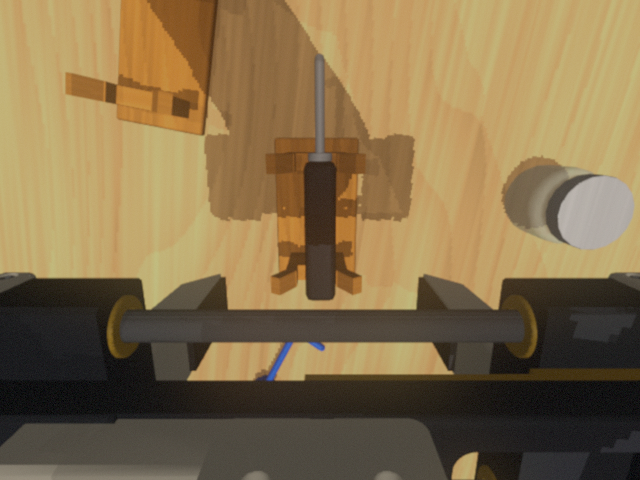

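```bash
python3 -m creep '[0,0,0,0,0,0,-1, 0,0,0,0,0,0,-1, 0,0,0,0,0,0,-1, 0,0,0,0,0,0,-1, 0,0,0,0,0,0,-1, 0,0,0,0,0,0,-1, 0,0,0,0,0,0,-1, 0,0,0,0,0,0,-1]'; python3 -c "
from plant import close_job
print(close_job())"
```

```text
time_s: 23.6
ee_pos: [0.4481, -0.2983, 0.3475]
eef_rot: [[0.139, 0.005, 0.99], [-0.99, -0.002, 0.139], [0.002, -1.0, 0.004]]
contact_force: [0.5, 0.7, -0.9]
grip_width: 0.999
the job is handed in; nothing more can be done
None
```

The spring's hook is on the post and holds by its own tension, and the puller is back in the rest it came from. I handed the job in at about 23.6 s of the 54 s allowed. No verdict is reported, so the checks below are my own.

**What I did:** I took the black puller from the rest farthest to the robot's right and put its pin down through the pull eye. I drew the spring out to about 31 mm along its own line, then to about 37 mm while swinging it across. Then I eased it back until the hook sat on the post, lifted the pin out and laid the puller back.

**Checks that agreed:**
- **Stretch:** at the first pull the camera gave 30.9 mm, and the 16.6 N wrist force implies about 30 mm. Later forces of 19.4 N and 20.6 N imply about 35 and 37 mm.
- **Hook:** with the pin out, the hook still sat on the post with the coil stretched. I judged this by eye in the camera pictures and did not measure the final hook-to-post distance.
- **Puller:** in the last pictures it lies level in both cradles, pin down, with the gripper open well above it.
- **Other things:** the jar and mug look unmoved. I did not check the screwdriver at the end, but the arm never went near it.

**Checks that disagreed:**
- **Pin position:** worked out from the arm's pose, it gave about 36 mm of stretch where the camera and force gave about 30 mm. I put this down to give in the grip, and steered by the camera and force instead.
- **Camera positions:** the scene and wrist cameras differed by 2 to 4 mm, which was within the eye's play.

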